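Seal the glaze flasks under the stopper press

ROBOT

A 7-joint arm with a two-finger parallel gripper is mounted at the origin on the work surface. World frame = base frame: x ahead of the robot, y to its left, z up, the work surface at z = 0. Lengths are in m, angles in rad, forces in N, time in s.
With the tool pointing down it reaches from about 0.35 to 0.9 m from the base axis. Payload 8.1 kg.
Tool frame: the origin (TCP) lies on the centre line of the jaws, within the pads' length; the fingertips stand 19 mm ahead of it and the grasp point (between the pads) is the TCP (arm.tip_reach is the distance from the TCP to the fingertips, in m); z points along the fingers, y is the line along which they close (so a half turn about z gives the same grasp; the last joint's range is limited). The gripper opens to 92 mm and grips with 3 to 60 N. Pads are 19 mm wide; open, the fingers measure 130 mm over their backs; the gripper's body (75 mm by 190 mm) begins 47 mm behind the grasp point.
Start: joints at [-1.245, 0.434, 0.025, 1.573, -0.012, 1.134, -0.075], TCP at [0.26, 0.568, 0.246] pointing down, gripper open.
Joint ranges: [-2.62, 2.62], [-0.44, 2.09], [-1.27, 1.32], [0.08, 2.57], [-1.32, 4.46], [0.12, 2], [-2.74, 2.74]. Speed limits (rad/s): [2.22, 2.22, 3.01, 3.01, 3.14, 3.14, 3.14].

INTERFACE

Orientations are given as a rotation vector (axis times angle).
In Python, from cell import arm gives the robot as it stands.
- The arm moves only by the tool arm_command, never from a script. Its argument "targets" is a list that holds one entry, the list of rows, each a list of 6 numbers: the shift along the tool's x, y, z in m, then the turn, a rotation vector about the tool's x, y, z in rad. A call has 1 to 10 rows; each row shifts and turns the commanded pose from where the row before left it, along the tool's axes as they then stand; what a row does not reach is not made up. A row lasts 1/8 s, in which the tool goes at most 62.5 mm and 10.7 degrees, less where a joint would pass 70% of its speed; a pose out of reach is approached as far as the arm can. A call with a gripper value outside its range is refused whole. "jaw" is the finger opening in m, from 0 to 0.0918, set as the call begins (left out, the last holds). The fingers move at their own pace and stop on an object; "newtons" is the grip in N (left out, the last holds). Time passes only in rows, so rows that do not move let the fingers close. It gives the time, the measured TCP pose, the force, the opening and the grip force at its end, in the units of the state.
- arm.observe(): the state, without advancing time (a new reading comes with each control period).
- arm.get_image(name): name is "scene" or "top"; returns a dict with "pixels" (400x640x3 uint8, red, green, blue), "z_map" (400x640 float32, m along the optical axis (not along the pixel's ray), 0 where there is no reading), "fx", "fy", "cx", "cy" (pixels), "xyz" and "rotation" of the camera in the world. Camera axes: x right, y down, z forward; pixel columns grow to the right and rows downward; lengths in m; the calibration is good to about 2 mm. A picture is of the moment at which its call begins.
- arm.sign_off(): hands the job in; it is judged then, once.
The state is a dict: "clock": time; "joints": joint angles; "dq": joint speeds; "joint_efforts": joint torques, N m; "position": TCP position; "ee_rot": TCP orientation; "force": force on the tool from outside, world axes, zero at the start; "ft_torque": the same for the moment, N m; "width": opening from 0.0 (shut) to 1.0 (fully open); "gripper_force": force on a finger pad.
Only numpy, scipy, OpenCV 4.12 (cv2) and the standard library are available. Lean on these libraries where they do the work, as an engineer would, in place of code of your own. Each camera call takes 0.05 s, during which the arm holds its last target. There are 200 camera calls.

TASK

Seal every glaze flask on the bench: flick its cap open, slide the flask under the bench press so that its mouth is right under the tip, and press the plunger fully down to drive the stopper home. Then press the cap fully shut and leave the flask lying flat on the plywood ware board, without disturbing the jar, bowl and tub.

Things in the scene. Friction and masses are not known exactly. Their poses are not given: they have to be found in the camera images.
- flaskA: white plastic glaze flask lying flat: a bar 160 long (its x), 44 wide (y), 36 high, origin at the centre of its underside, z up; may be absent. A round neck, 34 across with a 20 bore, stands on it 50 mm ahead (+x) of the centre, rim at 50; 76 high in all with the cap shut. 0.35 kg, heavier at the ribbed tail (-x): grip it there across its width, 50 mm behind the centre
- flaskA_mouth (a point): centre of the neck's rim on flaskA, 50 mm above its underside; the black rubber stopper (18 across) sits in the bore, its top level with the rim at the start
- flaskA_hinge (a point): middle of the hinge line of flaskA's cap: 18 mm to the flask's +y of the mouth's centre, 51 above the underside; the line runs along the flask's x. The grey cap is a plate 34 (flask x) by 36 by 8 thick, reaching from the hinge to flask -y when shut. A thumb lever 18 wide, 5 thick, rises from the hinge 45 degrees outward to flask +y, 32 long: its end 24 out and 24 up
- capA (a joint): hinged cap of flaskA, rad: 0 shut, 2.1 stop fully open; it starts shut or ajar, swings up and over to the flask's +y side, and stays where it is left (slight friction). Pressing its thumb lever straight down, beside the flask, to below the hinge flips it open
- stopperA (a joint): how far the stopper of flaskA has been pushed into the neck, m: 0 level with the rim, 0.0125 at most; it stays where pushed (about 2.5 N)
- flaskB: white plastic glaze flask lying flat: a bar 160 long (its x), 44 wide (y), 36 high, origin at the centre of its underside, z up; may be absent. A round neck, 34 across with a 20 bore, stands on it 50 mm ahead (+x) of the centre, rim at 50; 76 high in all with the cap shut. 0.35 kg, heavier at the ribbed tail (-x): grip it there across its width, 50 mm behind the centre
- flaskB_mouth (a point): centre of the neck's rim on flaskB, 50 mm above its underside; the black rubber stopper (18 across) sits in the bore, its top level with the rim at the start
- flaskB_hinge (a point): middle of the hinge line of flaskB's cap: 18 mm to the flask's +y of the mouth's centre, 51 above the underside; the line runs along the flask's x. The grey cap is a plate 34 (flask x) by 36 by 8 thick, reaching from the hinge to flask -y when shut. A thumb lever 18 wide, 5 thick, rises from the hinge 45 degrees outward to flask +y, 32 long: its end 24 out and 24 up
- capB (a joint): hinged cap of flaskB, rad: 0 shut, 2.1 stop fully open; it starts shut or ajar, swings up and over to the flask's +y side, and stays where it is left (slight friction). Pressing its thumb lever straight down, beside the flask, to below the hinge flips it open
- stopperB (a joint): how far the stopper of flaskB has been pushed into the neck, m: 0 level with the rim, 0.0125 at most; it stays where pushed (about 2.5 N)
- flaskC: white plastic glaze flask lying flat: a bar 160 long (its x), 44 wide (y), 36 high, origin at the centre of its underside, z up; may be absent. A round neck, 34 across with a 20 bore, stands on it 50 mm ahead (+x) of the centre, rim at 50; 76 high in all with the cap shut. 0.35 kg, heavier at the ribbed tail (-x): grip it there across its width, 50 mm behind the centre
- flaskC_mouth (a point): centre of the neck's rim on flaskC, 50 mm above its underside; the black rubber stopper (18 across) sits in the bore, its top level with the rim at the start
- flaskC_hinge (a point): middle of the hinge line of flaskC's cap: 18 mm to the flask's +y of the mouth's centre, 51 above the underside; the line runs along the flask's x. The grey cap is a plate 34 (flask x) by 36 by 8 thick, reaching from the hinge to flask -y when shut. A thumb lever 18 wide, 5 thick, rises from the hinge 45 degrees outward to flask +y, 32 long: its end 24 out and 24 up
- capC (a joint): hinged cap of flaskC, rad: 0 shut, 2.1 stop fully open; it starts shut or ajar, swings up and over to the flask's +y side, and stays where it is left (slight friction). Pressing its thumb lever straight down, beside the flask, to below the hinge flips it open
- stopperC (a joint): how far the stopper of flaskC has been pushed into the neck, m: 0 level with the rim, 0.0125 at most; it stays where pushed (about 2.5 N)
- press_stand: fixed bench press. Origin: on the bench right under its tip; +x points from the tip to the pillar (30 across, axis 95 mm beyond the tip) on a foot 90 by 80 by 12 that begins 70 mm beyond the tip; open on the -x side, where work is slid in over the bench. An arm 36 wide, 98 to 130 above the bench, carries the plunger
- plunger_tip (a point): centre of the lower end of the plunger, a steel rod 8 across: 58 mm above the bench at rest, so a flask with its cap open (1.5 rad or more) slides under it with 8 mm to spare, and one with its cap shut does not. It passes into a neck's bore only if within about 5 mm of its centre
- plunger_top (a point): centre of the top of the plunger's round black head (40 across), 176 mm above the bench at rest, straight above the tip
- plunger (a joint): how far the plunger is pressed down, m: 0 at rest, 0.020 at its stop (about 8.5 N, plus 2.5 N to drive a stopper, which it then leaves 12 mm below the rim); it springs back up when let go
- ware_board: fixed plywood board lying on the bench, 240 (x) by 360 (y) by 8 thick; origin: centre of its underside, z up
- jar: bystander: white glaze jar with black lid, 68 across, 85 high; origin under its centre
- bowl: bystander: terracotta bowl, 120 across, 55 high; origin under its centre
- tub: bystander: clear plastic tub, 84 across, 100 high; origin under its centre
There are look-alikes about, which are no part of the job. There is more than one size of the press_stand; the job needs the larger. What is shaped like the flaskB but pink is not meant.

How it is judged:
At the end, for the whole second after the job is handed in: Every flask present has its stopper pushed at least 6 mm into the neck and its cap shut (under 0.1 rad), and lies still and level (within 0.1 rad) on the ware board, its centre over the board (within 110 mm of the board's centre along the board's x, 170 mm along its y) (value of joint each of stopperA, stopperB, stopperC above 0.006 m and value of joint each of capA, capB, capC below 0.1 rad and angle between each of flaskA, flaskB, flaskC's own z axis and vertical below 0.1 rad and linear speed of each of flaskA, flaskB, flaskC below 0.02 m/s and x of flaskA in the frame of ware_board between -0.11 and 0.11 m and y of flaskA in the frame of ware_board between -0.17 and 0.17 m and z of flaskA in the frame of ware_board between 0.003 and 0.014 m and x of flaskB in the frame of ware_board between -0.11 and 0.11 m and y of flaskB in the frame of ware_board between -0.17 and 0.17 m and z of flaskB in the frame of ware_board between 0.003 and 0.014 m and x of flaskC in the frame of ware_board between -0.11 and 0.11 m and y of flaskC in the frame of ware_board between -0.17 and 0.17 m and z of flaskC in the frame of ware_board between 0.003 and 0.014 m); the robot touches nothing.
It fails at once if the jar is pushed more than 30 mm or tipped (distance of jar from where it was at the start of the episode above 0.03 m or angle between jar's own z axis and vertical above 0.4 rad).
It fails at once if the bowl is pushed more than 30 mm or tipped (distance of bowl from where it was at the start of the episode above 0.03 m or angle between bowl's own z axis and vertical above 0.4 rad).
It fails at once if the tub is pushed more than 30 mm or tipped (distance of tub from where it was at the start of the episode above 0.03 m or angle between tub's own z axis and vertical above 0.4 rad).
Of flaskA, flaskB, flaskC only 2 to 3 are there at a start; the rules pass over those that are not, and their reading is None.
At some moment in a run one of flaskA, flaskB, flaskC may be knocked a few centimetres aside while the robot is not near it.
Once in a run the grip may slacken for a moment while it holds something.
It also fails if it takes over 210 s, if anything falls off the work surface, if the arm or the gripper's body presses on something with over 40 N, if the wrist force passes 120 N, or if a joint passes its speed limit or range.

## Working session

There is one attempt and no reset: what is moved stays moved. The work goes in short steps, Python scripts to look and compute and a tool call to move; the robot and the scene stay as the last step left them, time stands still between calls to the robot, and variables do not carry over. Pictures are saved under pics/ and viewed, at most 14 in all, crops included, and the job is handed in when it is done.

Besides the shell and the picture viewer there is one more tool, called after ">>>" as a command line: name --argument value ..., lists and objects as JSON in quotes. arm_command: Moves the arm, as the interface text tells. Its arguments: {"type":"object","properties":{"targets":{"type":"array","items":{"type":"array","items":{"type":"array","items":{"type":"number"}}}},"jaw":{"type":"number"},"newtons":{"type":"number"}},"required":["targets"]}

```bash
ls; mkdir -p pics; python3 - <<'E'
from cell import arm
import cv2,numpy as np
s=arm.observe(); print(s)
for n in("top","scene"):
    d=arm.get_image(n); print(n,d["fx"],d["fy"],d["cx"],d["cy"],d["xyz"],np.round(d["rotation"],4).tolist())
    np.savez(f"pics/{n}0.npz",**d)
    cv2.imwrite(f"pics/{n}0.png",d["pixels"][:,:,::-1])
E
```

```text
pics
{'clock': 0.0, 'joints': array([-1.24456392,  0.43525254,  0.02497328,  1.57412082, -0.01159649,
        1.13397092, -0.07507956]), 'dq': array([ 0.00202759,  0.00048136, -0.00114947, -0.00096829, -0.00028615,
        0.00118996,  0.00126502]), 'joint_efforts': array([-9.50814092e-05, -6.67839646e+01,  9.84813608e-01, -3.14468408e+01,
       -6.05895510e-02,  4.27459949e-02,  1.69852106e-04]), 'position': array([0.2597298 , 0.56794122, 0.24491741]), 'ee_rot': array([-6.68491536e-01, -3.06944567e+00,  2.50509099e-03]), 'force': array([-0.83603515, -0.61140305,  0.7608527 ]), 'ft_torque': array([-0.01134857,  0.01646024, -0.02373357]), 'gripper_force': 0.0, 'width': 0.9991403983418509}
top 506.3066545922882 506.3066545922882 317.15887815866375 202.5492602317274 [ 0.43505666 -0.05459874  1.64505265] [-2.1863, 2.2082, -0.0766]
scene 370.89018630250183 370.89018630250183 319.9652553102212 201.59501511588115 [1.17467881 0.22795323 0.98390551] [-1.4188, -2.2366, 0.8389]
```

View pics/top0.png

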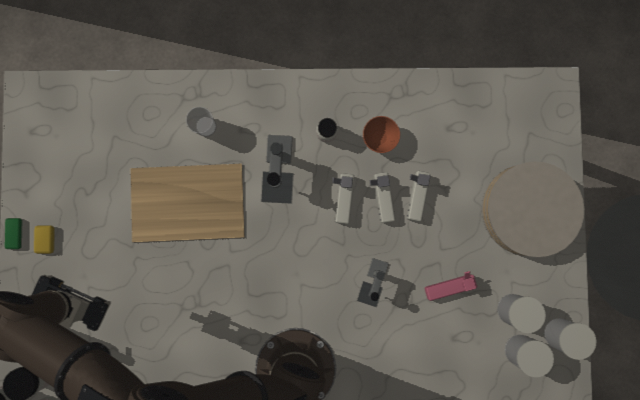

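View pics/scene0.png

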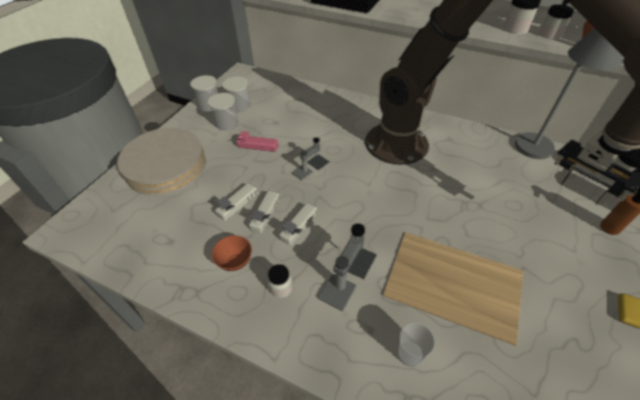

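Top view: three white flasks at (344,200), (386,198), (422,197) and a pink one at (450,287), which is a look-alike. The large press is at (277,165) with its black head at (274,179), and a small one is at (375,283). The board is at (187,203), jar (327,128), bowl (381,134) and tub (205,125). Next I'll enlarge the flasks and presses and measure from the depth map.

```bash
cat > h.py <<'E'
import numpy as np,cv2
from scipy.spatial.transform import Rotation as Ro
from cell import arm
def get(n):
    d=dict(arm.get_image(n)); return d
def world(d):
    h,w=d["z_map"].shape; v,u=np.mgrid[:h,:w]; z=d["z_map"]
    p=np.stack([(u-d["cx"])/d["fx"]*z,(v-d["cy"])/d["fy"]*z,z],-1)
    r=np.array(d["rotation"]); R=Ro.from_rotvec(r).as_matrix() if r.shape==(3,) else r
    return p@R.T+np.array(d["xyz"])
def ray(d,u,v,z):
    r=np.array(d["rotation"]); R=Ro.from_rotvec(r).as_matrix() if r.shape==(3,) else r
    o=np.array(d["xyz"]); k=R@np.array([(u-d["cx"])/d["fx"],(v-d["cy"])/d["fy"],1]); return o+k*(z-o[2])/k[2]
E
python3 - <<'E'
from h import *
d=dict(np.load("pics/top0.npz")); W=world(d)
cv2.imwrite("pics/crop1.png",cv2.resize(d["pixels"][120:310,255:465,::-1],None,fx=3.8,fy=3.1,interpolation=cv2.INTER_CUBIC)[:600])
for n,u,v in[("benchL",60,120),("benchR",480,150),("board",187,203),("board2",140,235),("jar",327,128),("bowl",381,118),("tub",205,125),("headL",274,179),("dark",277,195),("foot",280,140),("sHead",374,296),("sdark",372,292),("f1",344,210),("f2",388,210),("f3",420,210)]:
    print(n,np.round(W[v,u],3))
z=W[...,2]
hsv=cv2.cvtColor(d["pixels"],cv2.COLOR_RGB2HSV)
print("blobs z 25..45")
m=((z>.026)&(z<.045)).astype(np.uint8); 
n,l,st,c=cv2.connectedComponentsWithStats(m)
for i in range(1,n):
    if st[i,4]>60:
        P=W[l==i]; r=cv2.minAreaRect((P[:,:2]*1000).astype(np.float32)); print(np.round(c[i]),st[i,4],np.round(r[0]),np.round(r[1]),round(r[2],1),hsv[l==i].mean(0).round())
m=((z>.006)&(z<.011)).astype(np.uint8); n,l,st,c=cv2.connectedComponentsWithStats(m)
for i in range(1,n):
    if st[i,4]>500:
        P=W[l==i]; r=cv2.minAreaRect((P[:,:2]*1000).astype(np.float32)); print("board",np.round(c[i]),np.round(r[0]),np.round(r[1]),round(r[2],1))
m=((z>.165)&(z<.185)); m[:,:150]=0
n,l,st,c=cv2.connectedComponentsWithStats(m.astype(np.uint8))
for i in range(1,n):
    if st[i,4]>20: print("head",np.round(c[i]),st[i,4],np.round(W[l==i].mean(0),4),np.round(np.ptp(W[l==i],0),3))
E
```

```text
benchL [0.808 0.761 0.006]
benchR [ 0.698 -0.609  0.006]
board [0.533 0.347 0.007]
board2 [0.432 0.498 0.005]
jar [ 0.758 -0.106  0.089]
bowl [ 0.797 -0.28   0.048]
tub [0.788 0.29  0.005]
headL [0.591 0.054 0.169]
dark [ 0.557  0.057 -0.   ]
foot [0.735 0.045 0.012]
sHead [ 0.243 -0.239  0.119]
sdark [ 0.251 -0.237  0.089]
f1 [ 0.505 -0.159  0.032]
f2 [ 0.503 -0.298  0.04 ]
f3 [ 0.502 -0.403  0.027]
blobs z 25..45
[386. 130.] 193 [ 752. -291.] [106.  82.] 33.8 [  9. 145.  91.]
[492. 212.] 166 [ 497. -646.] [260.  76.] 2.3 [ 18.  65. 110.]
[418. 202.] 507 [ 530. -396.] [ 47. 123.] 77.4 [ 25.  24. 134.]
[344. 205.] 491 [ 528. -160.] [ 44. 131.] 83.1 [ 25.  24. 132.]
[386. 204.] 487 [ 524. -291.] [118.  45.] 7.5 [ 25.  24. 130.]
[ 42. 241.] 178 [422. 796.] [53. 82.] 89.6 [ 23. 164. 124.]
[445. 289.] 530 [ 252. -481.] [ 45. 129.] 14.9 [173. 106. 129.]
[504. 306.] 72 [ 190. -665.] [33. 91.] 75.8 [20. 11. 98.]
[552. 331.] 101 [ 111. -815.] [36. 93.] 74.3 [21. 11. 94.]
[512. 347.] 76 [  60. -684.] [31. 91.] 75.8 [21. 11. 98.]
[293. 346.] 87 [79.  8.] [95. 21.] 82.9 [14. 59. 33.]
[270. 363.] 61 [30. 74.] [18. 91.] 50.7 [13. 58. 40.]
board [187. 202.] [535. 347.] [251. 366.] 2.0
head [273. 178.] 145 [0.5923 0.0549 0.1758] [0.038 0.038 0.018]
head [300. 361.] 68 [ 0.0682 -0.0189  0.1743] [0.036 0.105 0.019]
```

View pics/crop1.png

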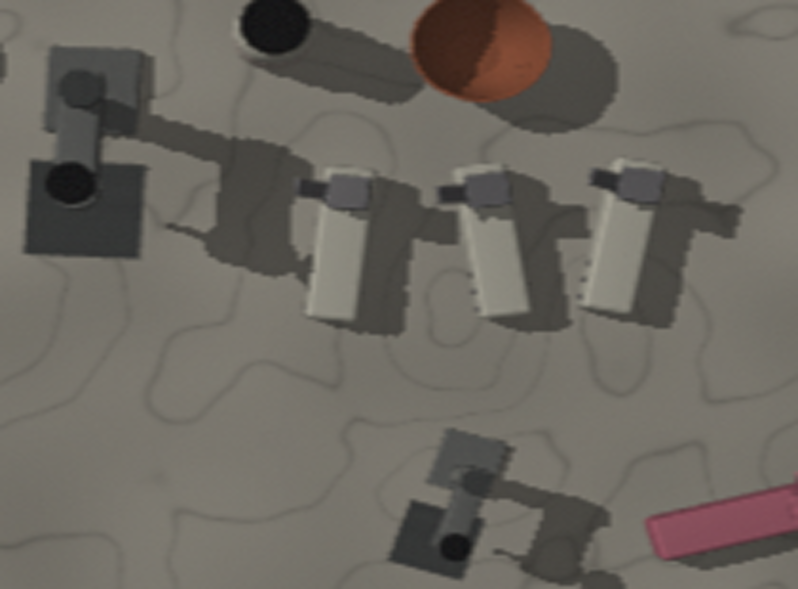

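The larger press (head at 176 mm, crop (70,183)) is the one to use; the small one at crop (455,547) has its head at only 119 mm. The three white flasks at crop (340,245), (492,240) and (622,235) all have levers to the left (+y) and necks away from the robot. The pink one is excluded. Next come flask poses and press direction.

```bash
cat >> h.py <<'E'
def flasks(d,zt=.036,roi=None,vmin=110):
    """white flask tops in top view -> list of (centre x,y, yaw, size) at height zt"""
    hsv=cv2.cvtColor(d["pixels"],cv2.COLOR_RGB2HSV); z=world(d)[...,2]
    m=((hsv[...,1]<45)&(hsv[...,2]>vmin)&(z>zt-.016)&(z<zt+.03)).astype(np.uint8)
    if roi: k=np.zeros_like(m); k[roi[1]:roi[3],roi[0]:roi[2]]=1; m*=k
    mc=cv2.morphologyEx(m,cv2.MORPH_CLOSE,np.ones((13,5)))
    n,l,st,c=cv2.connectedComponentsWithStats(mc); out=[]
    for i in range(1,n):
        if st[i,4]<250: continue
        v,u=np.nonzero((l==i)&(m>0))
        P=np.array([ray(d,a,b,zt)[:2] for a,b in zip(u,v)])*1000
        (cx,cy),(a,b),t=cv2.minAreaRect(P.astype(np.float32))
        if a<b: t+=90
        t=(t+90)%180-90
        out.append((c[i].round(),round(cx,1),round(cy,1),round(t,1),round(max(a,b)),round(min(a,b)),st[i,4]))
    return out
E
python3 - <<'E'
from h import *
d=dict(np.load("pics/top0.npz")); W=world(d); z=W[...,2]
for f in flasks(d,roi=(300,150,450,260)): print(f)
# cap & lever tops by height
m=np.zeros_like(z,bool); m[165:195,325:440]=1
for u0,u1 in((325,362),(365,402),(404,436)):
    k=m&(z>.048); k[:,:u0]=0;k[:,u1:]=0
    v,u=np.nonzero(k); print("cap",np.round(W[k].mean(0),3),u.min(),u.max(),v.min(),v.max(),np.round(np.percentile(z[k],[5,50,95]),3))
    hi=k&(z>.066); print(" hi",hi.sum(),np.round(W[hi].mean(0),3) if hi.any() else "")
# press foot, arm
roi=np.zeros_like(z,bool); roi[125:205,255:300]=1
g=cv2.cvtColor(d["pixels"],cv2.COLOR_RGB2GRAY)
for a,b in((.095,.14),(.008,.02)):
    k=roi&(z>a)&(z<b); P=W[k][:,:2]*1000; print("press",a,k.sum(),[np.round(x,1) for x in cv2.minAreaRect(P.astype(np.float32))],np.round(P.mean(0)))
for n,s in(("jar",(310,110,345,148)),("bowl",(355,110,405,158)),("tub",(180,100,222,140))):
    k=np.zeros_like(z,bool);k[s[1]:s[3],s[0]:s[2]]=1;k&=z>.03
    P=W[k]; print(n,k.sum(),np.round((P.min(0)+P.max(0))/2,3),np.round(np.ptp(P,0),3))
E
```

```text
(array([417., 197.]), 549.7, -396.1, -12.5, 157, 43, np.int32(574))
(array([343., 200.]), 543.8, -159.0, -7.1, 157, 40, np.int32(530))
(array([384., 201.]), 545.9, -285.6, 7.5, 156, 42, np.int32(500))
cap [ 0.59  -0.155  0.1  ] 333 355 173 187 [0.055 0.064 0.075]
 hi 56 [ 0.582 -0.156  0.182]
cap [ 0.589 -0.268  0.099] 370 398 175 187 [0.056 0.063 0.071]
 hi 37 [ 0.573 -0.239  0.239]
cap [ 0.596 -0.394  0.09 ] 410 430 174 194 [0.055 0.063 0.073]
 hi 52 [ 0.589 -0.38   0.161]
press 0.095 323 [array([639.5,  52.1]), array([ 37.3, 133.2]), np.float64(87.7)] [643.  50.]
press 0.008 443 [array([654.1,  54.6]), array([254.7, 143.3]), np.float64(0.2)] [697.  46.]
jar 400 [ 0.613 -0.097  0.838] [0.356 0.085 1.614]
bowl 447 [ 0.619 -0.196  0.838] [0.367 0.283 1.615]
tub 422 [0.63  0.137 0.838] [0.39  0.384 1.615]
```

```bash
cat >> h.py <<'E'
def plan(x,y,z,yaw):
    """print turn (tool axes) to the target yaw(deg), then shift along the turned tool's axes"""
    s=arm.observe(); R=Ro.from_rotvec(s["ee_rot"]).as_matrix(); t=np.radians(yaw); c,n=np.cos(t),np.sin(t)
    T=np.array([[-c,-n,0],[-n,c,0],[0,0,-1.]]).T
    T=np.column_stack([[-c,-n,0],[-n,c,0],[0,0,-1]])
    print("t",round(s["clock"],2),"pos",np.round(s["position"],4),"turn",np.round(Ro.from_matrix(R.T@T).as_rotvec(),3),"shift mm",np.round(1000*T.T@(np.array([x,y,z])-s["position"]),1),"F",np.round(s["force"],1),"w",round(s["width"],3),"gf",round(s["gripper_force"],1))
def loc(f,a,b):
    """point a ahead, b to +y (m) of flask f=(x,y,yaw deg)"""
    t=np.radians(f[2]); return f[0]+a*np.cos(t)-b*np.sin(t), f[1]+a*np.sin(t)+b*np.cos(t)
E
python3 -c "
from h import *
F1=(.544,-.159,-7.1)
plan(*loc(F1,.05,.054),.15,-7)"
```

```text
t 0.1 pos [0.2598 0.568  0.2451] turn [-0.001 -0.    -0.307] shift mm [-420.8 -633.    95.1] F [ 0.6  0.6 -0.4] w 1.003 gf 0.0
```

>>> arm_command --targets '[[[0, 0, 0, 0, 0, -0.102], [0, 0, 0, 0, 0, -0.102], [0, 0, 0, 0, 0, -0.103], [-0.024, -0.036, 0, 0, 0, 0], [-0.024, -0.036, 0, 0, 0, 0], [-0.024, -0.036, 0, 0, 0, 0], [-0.024, -0.036, 0, 0, 0, 0], [-0.024, -0.036, 0, 0, 0, 0], [-0.024, -0.036, 0, 0, 0, 0], [-0.024, -0.036, 0, 0, 0, 0]]]' --jaw 0 --newtons 20

```text
clock: 1.35
position: [0.3964, 0.2964, 0.2456]
ee_rot: [-0.191, -3.136, 0.0]
force: [1.2, 0.3, 0.7]
width: 0.011
gripper_force: 0.0
```

>>> arm_command --targets '[[[-0.024, -0.036, 0, 0, 0, 0], [-0.024, -0.036, 0, 0, 0, 0], [-0.024, -0.036, 0, 0, 0, 0], [-0.024, -0.036, 0, 0, 0, 0], [-0.024, -0.036, 0, 0, 0, 0], [-0.024, -0.036, 0, 0, 0, 0], [-0.024, -0.036, 0, 0, 0, 0], [-0.024, -0.036, 0, 0, 0, 0], [0, 0, 0, 0, 0, 0], [0, 0, 0, 0, 0, 0]]]'

```text
clock: 2.6
position: [0.5511, -0.0108, 0.2453]
ee_rot: [-0.191, -3.135, -0.001]
force: [-0.9, 1.3, 0.5]
width: 0.005
gripper_force: 0.0
```

```bash
python3 -c "
from h import *
F1=(.544,-.159,-7.1)
plan(*loc(F1,.05,.054),.12,-7)"
```

```text
t 2.6 pos [ 0.5511 -0.0108  0.2453] turn [ 0.    -0.001  0.   ] shift mm [-61.1 -94.  125.3] F [-0.9  1.3  0.5] w 0.005 gf 0.0
```

>>> arm_command --targets '[[[-0.02, -0.031, 0, 0, 0, 0], [-0.02, -0.031, 0, 0, 0, 0], [-0.021, -0.032, 0.025, 0, 0, 0], [0, 0, 0.04, 0, 0, 0], [0, 0, 0.04, 0, 0, 0], [0, 0, 0.02, 0, 0, 0], [0, 0, 0, 0, 0, 0]]]'

```text
clock: 3.48
position: [0.5994, -0.1101, 0.1192]
ee_rot: [-0.188, -3.132, -0.001]
force: [-0.3, 0.9, 0.3]
width: 0.003
gripper_force: 0.0
```

```bash
cat >> h.py <<'E'
def snap(name,box,k,cam="scene"):
    d=get(cam); u0,v0,u1,v1=box
    cv2.imwrite(f"pics/{name}.png",cv2.resize(d["pixels"][v0:v1,u0:u1,::-1],None,fx=k,fy=k,interpolation=cv2.INTER_CUBIC)); return d
E
python3 -c "
from h import *
F1=(.544,-.159,-7.1)
plan(*loc(F1,.05,.054),.049,-7)
snap('s1',(200,150,380,300),4)"
```

```text
t 3.48 pos [ 0.5994 -0.1101  0.1192] turn [ 0.001 -0.004  0.002] shift mm [-1.  -1.4 70.2] F [-0.3  0.9  0.3] w 0.003 gf 0.0
```

View pics/s1.png

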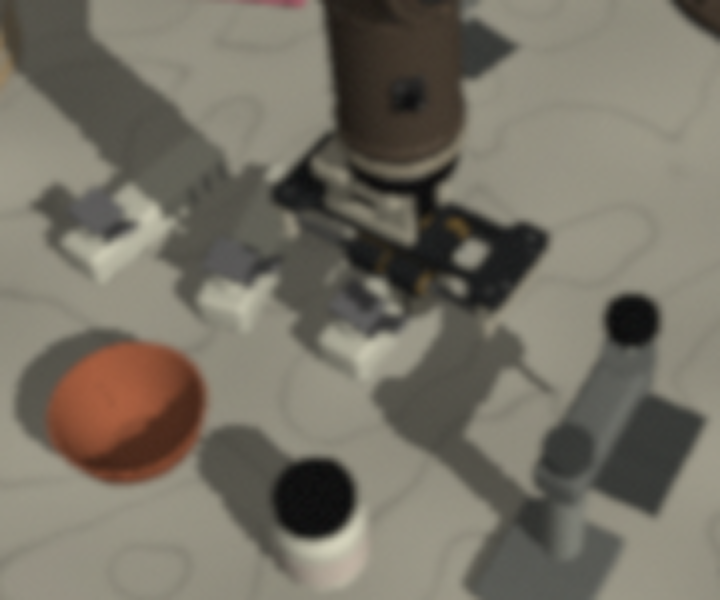

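The gripper stands beside flask 1 with its fingers over the lever, crop (385,300). I'll press down in two steps.

>>> arm_command --targets '[[[0, -0.001, 0.01, 0, 0, 0], [0, 0, 0.01, 0, 0, 0], [0, 0, 0.01, 0, 0, 0], [0, 0, 0.006, 0, 0, 0], [0, 0, 0.006, 0, 0, 0], [0, 0, 0.006, 0, 0, 0], [0, 0, 0.006, 0, 0, 0], [0, 0, 0, 0, 0, 0]]]'

```text
clock: 4.53
position: [0.6001, -0.1132, 0.0662]
ee_rot: [-0.191, -3.135, 0.0]
force: [0.6, 1.4, 0.0]
width: 0.008
gripper_force: 0.3
```

>>> arm_command --targets '[[[0, 0, 0.005, 0, 0, 0], [0, 0, 0.004, 0, 0, 0], [0, 0, 0.004, 0, 0, 0], [0, 0, 0.003, 0, 0, 0], [0, 0, 0, 0, 0, 0]]]'

```text
clock: 5.15
position: [0.6004, -0.1131, 0.0504]
ee_rot: [-0.191, -3.135, -0.0]
force: [1.3, -0.3, 0.7]
width: 0.004
gripper_force: 0.0
```

>>> arm_command --targets '[[[0, 0.001, -0.02, 0, 0, 0], [0, 0.005, -0.03, 0, 0, 0], [0, 0.03, -0.03, 0, 0, 0], [0.03, 0.03, -0.04, 0, 0, 0], [0.04, 0.02, -0.04, 0, 0, 0], [0.04, 0, 0, 0, 0, 0], [0.04, 0, 0, 0, 0, 0], [0, 0, 0, 0, 0, 0]]]'

```text
clock: 6.15
position: [0.4595, -0.0091, 0.211]
ee_rot: [-0.19, -3.135, -0.001]
force: [0.9, -0.4, -0.6]
width: 0.002
gripper_force: 0.0
```

```bash
python3 -c "
from h import *
F1=(.544,-.159,-7.1)
plan(*loc(F1,.05,.054),.049,-7)
d=snap('s2',(200,150,380,300),4)
d=get('top')
for f in flasks(d,roi=(300,150,450,260)): print(f)
"
```

```text
t 6.15 pos [ 0.4595 -0.0091  0.211 ] turn [ 0.001 -0.001  0.001] shift mm [-152.2  -84.5  162. ] F [ 0.9 -0.4 -0.6] w 0.002 gf 0.0
(array([417., 197.]), 549.5, -396.2, -12.1, 157, 43, np.int32(581))
(array([344., 197.]), 544.6, -149.7, -8.7, 158, 65, np.int32(671))
(array([384., 200.]), 545.5, -287.5, 7.6, 157, 46, np.int32(516))
```

View pics/s2.png

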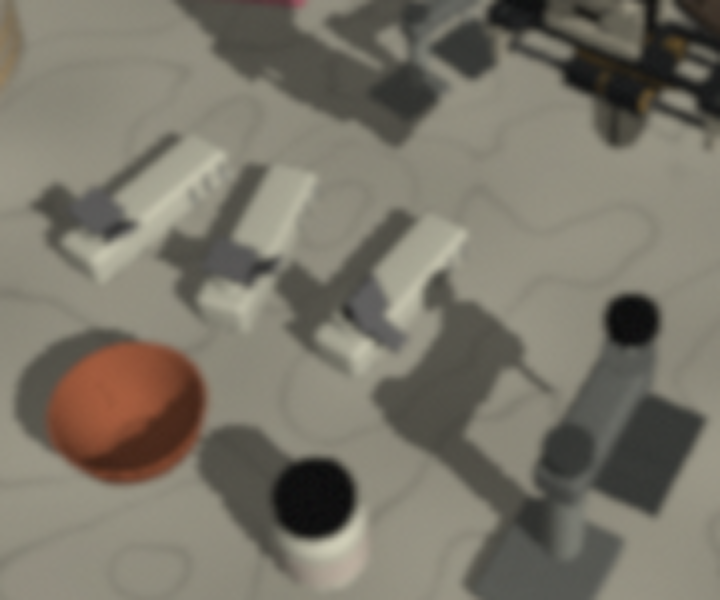

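The cap of flask 1 has swung up: its plate is raised at crop (368,300) and the lever is down at (392,335). I'll check the angle by depth.

```bash
cat >> h.py <<'E'
def cap(f,zb=0.,cams=("top","scene"),ahead=.05):
    t=np.radians(f[2])
    for cam in cams:
        W=world(get(cam)).reshape(-1,3); p=W[:,:2]-np.array(f[:2])
        a=p[:,0]*np.cos(t)+p[:,1]*np.sin(t); b=-p[:,0]*np.sin(t)+p[:,1]*np.cos(t); z=W[:,2]-zb
        k=(abs(a-ahead)<.012)&(b>-.03)&(b<.07)&(z>.02)&(z<.12)
        print(cam,k.sum(),"b/z mm by b bin:",[(int(q),int(np.median(z[k&(abs(b*1000-q)<2.5)])*1000),int(np.max(z[k&(abs(b*1000-q)<2.5)])*1000)) for q in range(-25,70,5) if (k&(abs(b*1000-q)<2.5)).any()])
E
python3 -c "
from h import *
cap((.544,-.159,-7.1))"
```

```text
top 147 b/z mm by b bin: [(-25, 34, 45), (-20, 48, 54), (-15, 49, 53), (-10, 53, 58), (-5, 51, 53), (0, 82, 91), (5, 86, 92), (10, 80, 86), (15, 64, 76), (20, 52, 64), (25, 47, 53), (30, 45, 56), (35, 42, 48), (40, 40, 46)]
scene 151 b/z mm by b bin: [(-25, 47, 50), (-20, 49, 50), (-15, 47, 49), (-10, 48, 49), (-5, 49, 51), (0, 85, 86), (5, 80, 90), (10, 63, 75), (15, 54, 66), (20, 46, 49), (25, 43, 47), (30, 42, 44), (35, 40, 41)]
```

Lever is at about −27°, so the cap is open only about 1.25 rad: the fingertips are thinner than assumed. I'll press again 11 mm closer in.

```bash
python3 -c "
from h import *
F1=(.544,-.159,-7.1)
plan(*loc(F1,.05,.043),.12,-7)"
```

```text
t 6.35 pos [ 0.4632 -0.0096  0.211 ] turn [0.    0.001 0.   ] shift mm [-148.5  -95.5   91. ] F [-0.1 -0.5 -0.3] w 0.004 gf 0.0
```

>>> arm_command --targets '[[[-0.037, -0.024, 0, 0, 0, 0], [-0.037, -0.024, 0.01, 0, 0, 0], [-0.037, -0.024, 0.03, 0, 0, 0], [-0.037, -0.023, 0.03, 0, 0, 0], [0, 0, 0.02, 0, 0, 0], [0, 0, 0.02, 0, 0, 0], [0, 0, 0.01, 0, 0, 0], [0, 0, 0.01, 0, 0, 0], [0, 0, 0.01, 0, 0, 0], [0, 0, 0, 0, 0, 0]]]'

```text
clock: 7.6
position: [0.5972, -0.1216, 0.0703]
ee_rot: [-0.191, -3.135, -0.0]
force: [-0.1, 0.4, -0.1]
width: 0.006
gripper_force: 0.0
```

>>> arm_command --targets '[[[0, 0, 0.005, 0, 0, 0], [0, 0, 0.005, 0, 0, 0], [0, 0, 0.004, 0, 0, 0], [0, 0, 0.004, 0, 0, 0], [0, 0, 0.003, 0, 0, 0], [0, 0, 0, 0, 0, 0]]]'

```text
clock: 8.35
position: [0.5973, -0.1217, 0.0495]
ee_rot: [-0.191, -3.135, -0.0]
force: [0.1, 0.4, -0.0]
width: 0.003
gripper_force: 0.0
```

```bash
python3 -c "
from h import *
F1=(.544,-.159,-7.1)
plan(*loc(F1,.05,.043),.049,-7)
cap(F1,cams=['scene'])"
```

```text
t 8.35 pos [ 0.5973 -0.1217  0.0495] turn [ 0. -0.  0.] shift mm [-1.7 -0.6  0.5] F [ 0.1  0.4 -0. ] w 0.003 gf 0.0
scene 71 b/z mm by b bin: [(-25, 42, 48), (-20, 49, 49), (-15, 48, 48), (-5, 50, 50), (0, 45, 47), (5, 35, 40), (10, 26, 40), (15, 46, 49), (20, 43, 43), (25, 47, 49), (30, 49, 49), (35, 42, 48), (40, 45, 52), (45, 39, 51), (50, 46, 53), (55, 48, 59), (60, 57, 118), (65, 119, 119)]
```

>>> arm_command --targets '[[[0, 0, -0.02, 0, 0, 0], [0, 0, -0.04, 0, 0, 0], [0, 0, -0.04, 0, 0, 0], [0, 0, -0.03, 0, 0, 0], [0.03, -0.01, 0, 0, 0, 0], [0.035, -0.015, 0, 0, 0, 0], [0.035, -0.017, 0, 0, 0, 0], [0, 0, 0, 0, 0, 0]]]' --jaw 0.07

```text
clock: 9.4
position: [0.4905, -0.1526, 0.1801]
ee_rot: [-0.196, -3.135, -0.0]
force: [0.5, -0.1, 0.7]
width: 0.757
gripper_force: 0.0
```

```bash
python3 -c "
from h import *
F1=(.544,-.159,-7.1)
plan(*loc(F1,-.05,.0),.022,-7)
cap(F1)"
```

```text
t 9.4 pos [ 0.4905 -0.1526  0.1801] turn [ 0.    -0.001 -0.003] shift mm [ -3.9   0.3 158.1] F [ 0.5 -0.1  0.7] w 0.757 gf 0.0
top 59 b/z mm by b bin: [(-25, 35, 37), (-20, 47, 54), (-15, 47, 51), (-10, 50, 55), (-5, 51, 51), (0, 53, 53), (10, 87, 87), (15, 91, 93), (20, 55, 75), (25, 43, 52), (30, 40, 46), (35, 34, 36)]
scene 148 b/z mm by b bin: [(-25, 48, 48), (-20, 49, 51), (-15, 49, 52), (-10, 49, 50), (-5, 47, 49), (0, 39, 48), (5, 86, 87), (10, 81, 88), (15, 60, 84), (20, 44, 48), (25, 40, 43), (30, 33, 38)]
```

>>> arm_command --targets '[[[-0.035, 0.013, 0, 0, 0, 0], [-0.035, 0.013, 0, 0, 0, 0], [-0.034, 0.014, 0, 0, 0, 0], [0, 0, 0.02, 0, 0, 0], [0, 0, 0.03, 0, 0, 0], [0, 0, 0.03, 0, 0, 0], [0, 0, 0.02, 0, 0, 0], [0, 0, 0.01, 0, 0, 0], [0, 0, 0, 0, 0, 0]]]' --jaw 0

```text
clock: 10.62
position: [0.6015, -0.1237, 0.0692]
ee_rot: [-0.19, -3.135, -0.0]
force: [-0.1, -0.5, 0.3]
width: 0.002
gripper_force: 0.0
```

```bash
python3 -c "
from h import *
F1=(.544,-.159,-7.1)
plan(*loc(F1,.05,.040),.050,-7)"
```

```text
t 10.62 pos [ 0.6015 -0.1237  0.0692] turn [ 0.    -0.001  0.001] shift mm [ 2.7 -2.1 19.2] F [-0.1 -0.5  0.3] w 0.002 gf 0.0
```

>>> arm_command --targets '[[[0.002, -0.002, 0.003, 0, 0, 0], [0, 0, 0.006, 0, 0, 0], [0, 0, 0.006, 0, 0, 0], [0, 0, 0.005, 0, 0, 0], [0, 0, 0, 0, 0, 0]]]'

```text
clock: 11.25
position: [0.5987, -0.1259, 0.0492]
ee_rot: [-0.191, -3.135, -0.0]
force: [-0.3, 0.5, -0.9]
width: 0.008
gripper_force: 0.0
```

>>> arm_command --targets '[[[0, 0, -0.02, 0, 0, 0], [0, 0, -0.04, 0, 0, 0], [0, 0, -0.04, 0, 0, 0], [0, 0, -0.02, 0, 0, 0], [0.03, -0.01, 0, 0, 0, 0], [0.035, -0.015, 0, 0, 0, 0], [0.035, -0.015, 0, 0, 0, 0], [0, 0, 0, 0, 0, 0]]]' --jaw 0.07

```text
clock: 12.25
position: [0.4923, -0.1547, 0.17]
ee_rot: [-0.196, -3.134, -0.0]
force: [1.2, -0.2, 0.2]
width: 0.757
gripper_force: 0.0
```

```bash
python3 -c "
from h import *
F1=(.544,-.159,-7.1)
plan(*loc(F1,-.05,.0),.022,-7)
cap(F1)
cap(F1,cams=['scene'],ahead=.057)
for f in flasks(get('top'),roi=(300,150,450,260)): print(f)
snap('s3',(260,190,330,250),10)"
```

```text
t 12.25 pos [ 0.4923 -0.1547  0.17  ] turn [ 0.    -0.001 -0.003] shift mm [ -1.9   2.1 148. ] F [ 1.2 -0.2  0.2] w 0.757 gf 0.0
top 53 b/z mm by b bin: [(-25, 35, 38), (-20, 50, 54), (-15, 50, 59), (-10, 47, 47), (0, 51, 51), (10, 83, 83), (15, 90, 92), (20, 48, 74), (25, 40, 47), (30, 39, 45), (35, 31, 32)]
scene 139 b/z mm by b bin: [(-25, 46, 50), (-20, 48, 50), (-15, 48, 51), (-10, 48, 53), (-5, 48, 49), (0, 38, 38), (5, 60, 83), (10, 83, 89), (15, 65, 87), (20, 42, 49), (25, 37, 43), (30, 33, 37)]
scene 180 b/z mm by b bin: [(-25, 46, 50), (-20, 48, 52), (-15, 48, 51), (-10, 48, 53), (-5, 45, 51), (0, 42, 49), (5, 34, 85), (10, 56, 87), (15, 66, 86), (20, 40, 57), (25, 37, 42), (30, 32, 38), (35, 36, 36)]
(array([417., 197.]), 549.5, -396.1, -11.9, 157, 43, np.int32(588))
(array([387., 207.]), 515.8, -295.8, -1.1, 102, 38, np.int32(303))
```

View pics/s3.png

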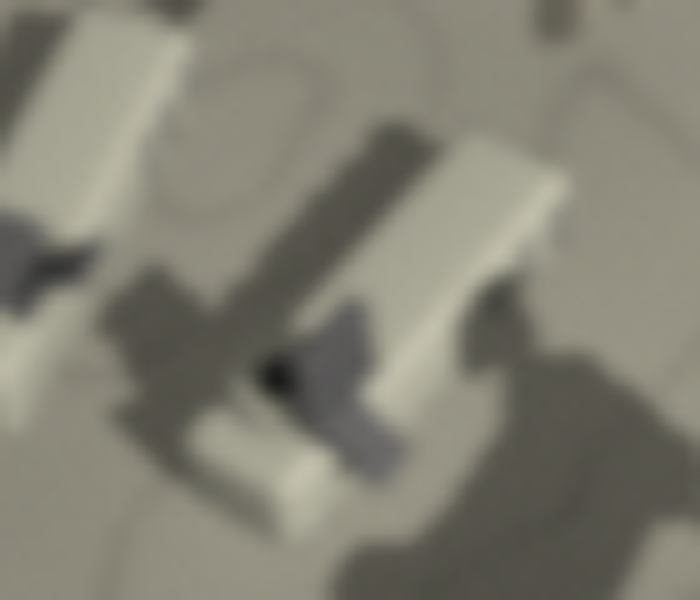

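Flask 1's cap now stands upright and slightly back (stopper visible at crop (275,378), lever down at (375,455)). That's about 1.6–1.7 rad, since the flask sits ~4 mm to −y of my estimate. Next I grasp the tail.

>>> arm_command --targets '[[[-0.002, -0.002, 0.03, 0, 0, 0], [0, 0, 0.04, 0, 0, 0], [0, 0, 0.03, 0, 0, 0], [0, 0, 0.03, 0, 0, 0], [0, 0, 0.016, 0, 0, 0], [0, 0, 0, 0, 0, 0]]]'

```text
clock: 13.25
position: [0.4964, -0.1555, 0.0229]
ee_rot: [-0.191, -3.134, -0.0]
force: [0.1, 0.4, 0.4]
width: 0.763
gripper_force: 0.0
```

>>> arm_command --targets '[[[0, 0, 0, 0, 0, 0], [0, 0, 0, 0, 0, 0], [0, 0, 0, 0, 0, 0], [0, 0, 0, 0, 0, 0], [0, 0, 0, 0, 0, 0], [0, 0, 0, 0, 0, 0]]]' --jaw 0 --newtons 40

```text
clock: 14.0
position: [0.4971, -0.1564, 0.0245]
ee_rot: [0.192, 3.134, -0.001]
force: [-1.5, -1.5, 7.3]
width: 0.48
gripper_force: 39.6
```

```bash
python3 -c "
from h import *
cap((.544,-.159,-7.1))
P=(.592,.054,-2.3)
plan(*loc(P,-.20,0),.03,-2.3)
plan(*loc(P,-.10,0),.025,-2.3)"
```

```text
top 112 b/z mm by b bin: [(-25, 34, 46), (-20, 47, 53), (-15, 49, 58), (-10, 49, 56), (-5, 49, 59), (0, 50, 54), (5, 47, 53), (10, 85, 86), (15, 87, 92), (20, 61, 92), (25, 44, 47), (30, 38, 44), (35, 31, 37)]
scene 144 b/z mm by b bin: [(-25, 46, 49), (-20, 47, 52), (-15, 49, 51), (-10, 49, 51), (-5, 50, 51), (0, 51, 51), (5, 38, 40), (10, 42, 89), (15, 69, 90), (20, 42, 69), (25, 38, 41), (30, 32, 36), (35, 36, 36)]
t 14.1 pos [ 0.4971 -0.1563  0.0245] turn [-0.     0.002 -0.082] shift mm [113.6 214.   -5.5] F [-1.5 -2.2  6.4] w 0.479 gf 39.6
t 14.1 pos [ 0.4971 -0.1563  0.0245] turn [-0.     0.002 -0.082] shift mm [ 13.6 214.   -0.5] F [-1.5 -2.2  6.4] w 0.479 gf 39.6
```

>>> arm_command --targets '[[[0, 0, -0.006, 0, 0, 0], [0.02, 0, 0, 0, 0, -0.04], [0.03, 0.01, 0, 0, 0, -0.042], [0.03, 0.03, 0, 0, 0, 0], [0.02, 0.035, 0, 0, 0, 0], [0.014, 0.035, 0, 0, 0, 0], [0, 0.035, 0, 0, 0, 0], [0, 0.035, 0, 0, 0, 0], [0, 0.034, 0, 0, 0, 0], [0, 0, 0, 0, 0, 0]]]'

```text
clock: 15.35
position: [0.3919, 0.0684, 0.0299]
ee_rot: [0.054, 3.141, 0.002]
force: [-0.0, -0.2, -4.3]
width: 0.475
gripper_force: 39.5
```

```bash
cat >> h.py <<'E'
def stopper(box,zt=.050,cams=("top","scene")):
    """dark stopper centre in box of world (x0,x1,y0,y1)"""
    for cam in cams:
        d=get(cam); W=world(d); g=d["pixels"].max(2)
        k=(W[...,0]>box[0])&(W[...,0]<box[1])&(W[...,1]>box[2])&(W[...,1]<box[3])&(W[...,2]>.035)&(W[...,2]<.064)&(g<45)
        n,l,st,c=cv2.connectedComponentsWithStats(k.astype(np.uint8))
        for i in range(1,n):
            if st[i,4]>5: print(cam,c[i].round(1),st[i,4],np.round(ray(d,*c[i],zt),4))
E
python3 -c "
from h import *
P=(.592,.054,-2.3)
plan(*loc(P,-.10,0),.027,-2.3)
stopper((.42,.58,0,.12),.055)
s=arm.observe()['position']; F=loc((s[0],s[1],-2.3),.047,0)+(-2.3,); print('F',F); cap(F,zb=.006)
for f in flasks(get('top'),roi=(230,150,340,280),zt=.042): print(f)"
```

```text
t 15.35 pos [0.3919 0.0684 0.0299] turn [0.001 0.    0.005] shift mm [-100.5   -6.3    2.9] F [-0.  -0.2 -4.3] w 0.475 gf 39.5
top [274. 216.] 21 [0.4869 0.0628 0.055 ]
scene [369.5 227. ] 10 [0.4882 0.0589 0.055 ]
F (np.float64(0.43850370583234166), np.float64(0.06374210588622643), -2.3)
top 149 b/z mm by b bin: [(-25, 33, 38), (-20, 39, 52), (-15, 42, 51), (-10, 48, 54), (-5, 50, 55), (0, 48, 55), (5, 47, 58), (10, 47, 55), (15, 81, 92), (20, 87, 91), (25, 42, 46), (30, 40, 43), (35, 37, 41)]
scene 132 b/z mm by b bin: [(-25, 48, 48), (-20, 47, 48), (-15, 47, 53), (-10, 46, 51), (-5, 47, 51), (0, 47, 50), (5, 43, 49), (10, 83, 87), (15, 79, 88), (20, 49, 78), (25, 38, 43), (30, 33, 35), (35, 30, 30)]
(array([275., 218.]), 479.4, 59.9, -4.7, 75, 38, np.int32(273))
```

>>> arm_command --targets '[[[0, -0.005, 0.002, 0, 0, 0], [-0.015, 0, 0, 0, 0, 0], [-0.015, 0, 0, 0, 0, 0], [-0.015, 0, 0, 0, 0, 0], [-0.015, 0, 0, 0, 0, 0], [-0.012, 0, 0, 0, 0, 0], [0, 0, 0, 0, 0, 0]]]'

```text
clock: 16.48
position: [0.4647, 0.0576, 0.0277]
ee_rot: [0.063, 3.14, -0.0]
force: [-0.1, -0.2, -3.2]
width: 0.48
gripper_force: 39.5
```

```bash
python3 -c "
from h import *
P=(.592,.054,-2.3)
plan(*loc(P,-.10,0),.027,-2.3)
stopper((.5,.65,0,.12),.053)
for cam in('top','scene'):
    d=get(cam);W=world(d);k=(W[...,2]>.165)&(W[...,2]<.185)&(abs(W[...,0]-.592)<.04)&(abs(W[...,1]-.055)<.04)&(d['pixels'].max(2)<50)
    v,u=np.nonzero(k); (c,r)=cv2.minEnclosingCircle(np.stack([u,v],1).astype(np.float32)); print(cam,'head',k.sum(),c,r,np.round(ray(d,*c,.176),4),np.round(W[k].mean(0),3))
snap('s4',(320,200,400,270),9)"
```

```text
t 16.48 pos [0.4647 0.0576 0.0277] turn [-0.     0.001  0.   ] shift mm [-27.4   1.5   0.7] F [-0.1 -0.2 -3.2] w 0.48 gf 39.5
top [277.3 192.8] 18 [0.5599 0.0522 0.053 ]
top head 140 (273.5, 178.5) 6.670932292938232 [0.5922 0.0547 0.176 ] [0.592 0.055 0.176]
scene head 139 (357.19232177734375, 229.1923065185547) 6.7991943359375 [0.5985 0.0535 0.176 ] [0.597 0.053 0.174]
```

View pics/s4.png

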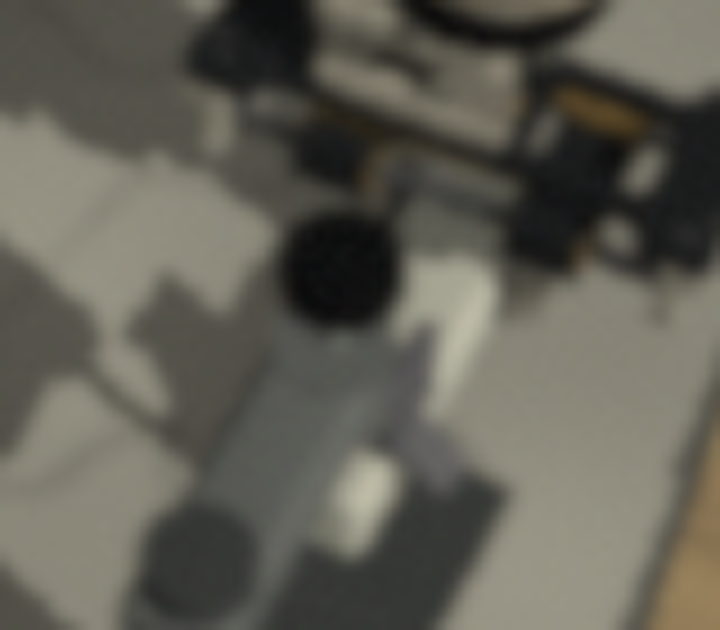

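>>> arm_command --targets '[[[-0.01, 0.002, 0, 0, 0, 0], [-0.011, 0.001, 0, 0, 0, 0], [-0.011, 0, 0.001, 0, 0, 0], [0, 0, 0, 0, 0, 0], [0, 0, 0.002, 0, 0, 0], [0, 0, 0, 0, 0, 0]]]'

```text
clock: 17.48
position: [0.4955, 0.0593, 0.0247]
ee_rot: [0.063, 3.141, -0.0]
force: [-0.0, 0.3, -2.5]
width: 0.478
gripper_force: 39.5
```

```bash
python3 -c "
from h import *
P=(.594,.0545,-2.3)
plan(*loc(P,-.097,0),.025,-2.3)
for n in('top','scene'):
    d=get(n);W=world(d)
    k=(W[...,2]>.015)&(W[...,2]<.06)&(W[...,0]>.48)&(W[...,0]<.70)&(abs(W[...,1]-.054)<.05)&(d['pixels'].min(2)>95)
    print(n,k.sum(),np.round(np.percentile(W[k],[2,98],axis=0),3).tolist())
snap('s5',(330,220,400,270),10)"
```

```text
t 17.48 pos [0.4955 0.0593 0.0247] turn [-0.  0.  0.] shift mm [-1.6 -0.8 -0.3] F [-0.   0.3 -2.5] w 0.478 gf 39.5
top 23 [[0.573, 0.035, 0.03], [0.618, 0.091, 0.046]]
scene 215 [[0.509, 0.053, 0.017], [0.699, 0.086, 0.056]]
```

View pics/s5.png

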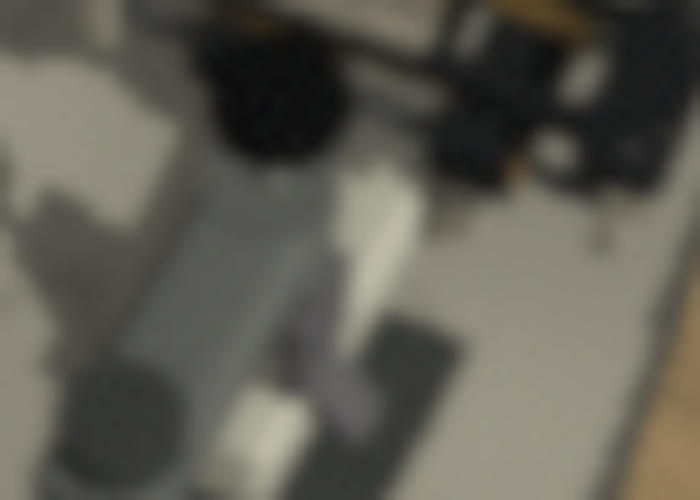

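Flask 1 is under the press, with the arm over the neck and the cap beside it at (330,330). I'll release, rise and go over the head.

>>> arm_command --targets '[[[0, 0, 0, 0, 0, 0], [0, 0, 0, 0, 0, 0], [0, 0, 0, 0, 0, 0], [0, 0, -0.02, 0, 0, 0], [0, 0, -0.04, 0, 0, 0], [0, 0, -0.05, 0, 0, 0], [0, 0, -0.05, 0, 0, 0], [0, 0, -0.05, 0, 0, 0], [0, 0, 0, 0, 0, 0]]]' --jaw 0.066

```text
clock: 18.75
position: [0.4978, 0.0596, 0.2384]
ee_rot: [0.063, 3.134, 0.004]
force: [0.6, 0.1, -0.9]
width: 0.717
gripper_force: 0.0
```

>>> arm_command --targets '[[[-0.02, 0, 0, 0, 0, 0], [-0.03, -0.001, 0, 0, 0, 0], [-0.03, -0.001, 0, 0, 0, 0], [-0.017, 0, 0, 0, 0, 0], [0, 0, 0.02, 0, 0, 0], [0, 0, 0.01, 0, 0, 0], [0, 0, 0, 0, 0, 0]]]' --jaw 0

```text
clock: 19.62
position: [0.5916, 0.0535, 0.2035]
ee_rot: [-0.063, -3.138, 0.001]
force: [0.1, 0.3, 0.4]
width: 0.023
gripper_force: 0.0
```

```bash
python3 -c "
from h import *
P=(.594,.0545,-2.3)
plan(*loc(P,0,0),.176,-2.3)"
```

```text
t 19.62 pos [0.5916 0.0535 0.2035] turn [-0.001 -0.002  0.   ] shift mm [-2.4  1.1 27.5] F [0.1 0.3 0.4] w 0.023 gf 0.0
```

Over the head. I'll press to the stop gently.

>>> arm_command --targets '[[[-0.001, 0, 0.008, 0, 0, 0], [0, 0, 0.004, 0, 0, 0], [0, 0, 0.004, 0, 0, 0], [0, 0, 0.003, 0, 0, 0], [0, 0, 0, 0, 0, 0]]]'

```text
clock: 20.25
position: [0.5938, 0.0535, 0.186]
ee_rot: [0.063, 3.14, 0.0]
force: [0.4, 0.9, 4.7]
width: 0.003
gripper_force: 2.2
```

>>> arm_command --targets '[[[0, 0, 0.003, 0, 0, 0], [0, 0, 0.003, 0, 0, 0], [0, 0, 0.002, 0, 0, 0], [0, 0, 0.002, 0, 0, 0], [0, 0, 0, 0, 0, 0]]]'

```text
clock: 20.88
position: [0.5939, 0.0535, 0.1763]
ee_rot: [0.063, 3.14, 0.001]
force: [-0.4, 0.4, 6.8]
width: 0.005
gripper_force: 3.4
```

```bash
python3 -c "
from h import *
P=(.594,.0545,-2.3)
plan(*loc(P,0,0),.176,-2.3)"
```

```text
t 20.88 pos [0.5939 0.0535 0.1763] turn [0.    0.001 0.   ] shift mm [-0.1  1.   0.3] F [-0.4  0.4  6.8] w 0.005 gf 3.4
```

>>> arm_command --targets '[[[0, 0, 0.002, 0, 0, 0], [0, 0, 0.002, 0, 0, 0], [0, 0, 0.001, 0, 0, 0], [0, 0, 0, 0, 0, 0]]]'

```text
clock: 21.38
position: [0.5941, 0.0535, 0.175]
ee_rot: [0.063, 3.138, 0.004]
force: [-13.9, 0.4, 42.2]
width: 0.008
gripper_force: 21.2
```

>>> arm_command --targets '[[[0, 0, -0.01, 0, 0, 0], [0, 0, -0.02, 0, 0, 0], [0, 0, -0.03, 0, 0, 0], [0.03, 0, 0, 0, 0, 0], [0.03, 0, 0, 0, 0, 0], [0.03, 0, 0, 0, 0, 0], [0.009, 0.002, 0, 0, 0, 0], [0, 0, 0, 0, 0, 0]]]' --jaw 0.07

```text
clock: 22.38
position: [0.4948, 0.0598, 0.2309]
ee_rot: [0.062, 3.141, 0.001]
force: [-0.2, -0.6, 0.7]
width: 0.76
gripper_force: 0.0
```

```bash
python3 -c "
from h import *
P=(.592,.0545,-2.3)
d=get('top');W=world(d)
plan(.4955,.0593,.025,-2.3)
print('head',np.round(W[175:182,270:277].reshape(-1,3).max(0),3))
print([ (np.array(f[0]).tolist(),)+f[1:6] for f in flasks(d,roi=(245,150,460,280))])"
```

```text
t 22.43 pos [0.4954 0.0597 0.2309] turn [0.    0.001 0.001] shift mm [-1.000e-01 -4.000e-01  2.059e+02] F [ 0.7 -0.7 -0.3] w 0.76 gf 0.0
head [0.603 0.066 0.614]
[([417.0, 197.0], 549.5, -396.3, -12.0, 157, 43), ([384.0, 200.0], 545.2, -286.3, 6.1, 158, 44)]
```

Plunger reached its stop. I regrasp the tail, slide out and carry it to the board.

>>> arm_command --targets '[[[0, 0, 0.05, 0, 0, 0], [0, 0, 0.05, 0, 0, 0], [0, 0, 0.05, 0, 0, 0], [0, 0, 0.035, 0, 0, 0], [0, 0, 0.019, 0, 0, 0], [0, 0, 0, 0, 0, 0]]]'

```text
clock: 23.18
position: [0.4947, 0.0589, 0.0252]
ee_rot: [-0.063, -3.139, 0.002]
force: [0.1, -0.4, 0.4]
width: 0.762
gripper_force: 0.0
```

>>> arm_command --targets '[[[0, 0, 0, 0, 0, 0], [0, 0, 0, 0, 0, 0], [0, 0, 0, 0, 0, 0], [0, 0, 0, 0, 0, 0], [0, 0, 0, 0, 0, 0], [0, 0, 0, 0, 0, 0]]]' --jaw 0 --newtons 40

```text
clock: 23.92
position: [0.4952, 0.0596, 0.0275]
ee_rot: [0.063, 3.14, 0.001]
force: [-1.3, -0.3, 7.1]
width: 0.481
gripper_force: 39.6
```

>>> arm_command --targets '[[[0, 0, -0.002, 0, 0, 0], [0.02, 0, 0, 0, 0, 0], [0.025, 0, 0, 0, 0, 0], [0.025, 0, 0, 0, 0, 0], [0.025, 0, 0, 0, 0, 0], [0.025, 0, 0, 0, 0, 0], [0, 0, -0.02, 0, 0, 0], [0, 0, -0.025, 0, 0, 0], [0, 0, 0, 0, 0, 0]]]'

```text
clock: 25.05
position: [0.3754, 0.0646, 0.0747]
ee_rot: [0.062, 3.139, 0.002]
force: [-0.1, 0.3, -3.3]
width: 0.482
gripper_force: 39.6
```

```bash
python3 -c "
from h import *
plan(.488,.457,.065,0)
s=arm.observe()['position']; F=loc((s[0],s[1],-2.3),.047,0)+(-2.3,); cap(F,zb=s[2]-.025)"
```

```text
t 25.05 pos [0.3754 0.0646 0.0747] turn [ 0.001  0.002 -0.039] shift mm [-112.6  392.4    9.7] F [-0.1  0.3 -3.3] w 0.482 gf 39.6
top 157 b/z mm by b bin: [(-25, 29, 34), (-20, 36, 48), (-15, 46, 53), (-10, 41, 49), (-5, 36, 52), (0, 39, 52), (5, 37, 50), (10, 46, 51), (15, 82, 89), (20, 83, 89), (25, 42, 48), (30, 37, 41), (35, 35, 39), (40, 28, 28)]
scene 149 b/z mm by b bin: [(-25, 30, 31), (-20, 44, 48), (-15, 43, 49), (-10, 38, 43), (-5, 34, 46), (0, 42, 49), (5, 41, 45), (10, 57, 83), (15, 81, 85), (20, 55, 81), (25, 35, 39), (30, 30, 34), (35, 28, 30)]
```

>>> arm_command --targets '[[[0, 0.03, 0, 0, 0, -0.039], [0, 0.04, 0, 0, 0, 0], [0, 0.04, 0, 0, 0, 0], [-0.01, 0.04, 0, 0, 0, 0], [-0.02, 0.04, 0, 0, 0, 0], [-0.02, 0.04, 0, 0, 0, 0], [-0.02, 0.04, 0, 0, 0, 0], [-0.02, 0.04, 0, 0, 0, 0], [-0.02, 0.04, 0, 0, 0, 0], [0, 0.04, 0, 0, 0, 0]]]'

```text
clock: 26.4
position: [0.4876, 0.454, 0.0715]
ee_rot: [-0.005, -3.141, 0.003]
force: [0.9, -0.6, -4.3]
width: 0.482
gripper_force: 39.6
```

```bash
python3 -c "
from h import *
plan(.488,.457,.036,0)"
```

```text
t 26.4 pos [0.4876 0.454  0.0715] turn [-0.002 -0.001 -0.003] shift mm [-0.4  3.  35.5] F [ 0.9 -0.6 -4.3] w 0.482 gf 39.6
```

>>> arm_command --targets '[[[0, 0.002, 0.01, 0, 0, 0], [0, 0, 0.01, 0, 0, 0], [0, 0, 0.008, 0, 0, 0], [0, 0, 0.004, 0, 0, 0], [0, 0, 0.003, 0, 0, 0], [0, 0, 0, 0, 0, 0]]]'

```text
clock: 27.15
position: [0.4864, 0.456, 0.0388]
ee_rot: [0.002, 3.142, 0.0]
force: [-1.2, 0.8, -2.9]
width: 0.48
gripper_force: 39.6
```

>>> arm_command --targets '[[[0, 0, 0, 0, 0, 0], [0, 0, 0, 0, 0, 0], [0, 0, 0, 0, 0, 0], [0, 0, -0.02, 0, 0, 0], [0, 0, -0.04, 0, 0, 0], [0, 0, -0.04, 0, 0, 0], [0, 0, -0.02, 0, 0, 0], [0, 0, 0, 0, 0, 0]]]' --jaw 0.066

```text
clock: 28.15
position: [0.4875, 0.4569, 0.162]
ee_rot: [0.002, 3.138, 0.006]
force: [0.4, -0.9, -0.2]
width: 0.722
gripper_force: 0.0
```

```bash
python3 -c "
from h import *
s=arm.observe()['position'];F=loc((.4876,.457,0),.047,0)+(0,);
cap(F,zb=.008)
plan(*loc(F,.05,.06),.13,0)"
```

```text
top 164 b/z mm by b bin: [(-25, 33, 52), (-20, 41, 58), (-15, 46, 55), (-10, 43, 49), (-5, 40, 53), (0, 41, 58), (5, 45, 55), (10, 55, 90), (15, 72, 93), (20, 84, 87)]
scene 241 b/z mm by b bin: [(-25, 35, 51), (-20, 48, 52), (-15, 41, 52), (-10, 41, 49), (-5, 39, 50), (0, 46, 53), (5, 47, 51), (10, 59, 90), (15, 85, 88), (20, 39, 44), (25, 39, 42), (30, 34, 37), (35, 32, 33)]
t 28.25 pos [0.4861 0.456  0.159 ] turn [ 0.     0.    -0.001] shift mm [-98.5  61.   29. ] F [-0.   0.8 -0.5] w 0.721 gf 0.0
```

>>> arm_command --targets '[[[-0.03, 0.02, 0, 0, 0, 0], [-0.035, 0.02, 0, 0, 0, 0], [-0.034, 0.021, 0, 0, 0, 0], [0, 0, 0.03, 0, 0, 0], [0, 0, 0.032, 0, 0, 0], [0, -0.015, 0, 0, 0, 0], [0, -0.015, 0, 0, 0, 0], [0, -0.01, 0, 0, 0, 0], [0, -0.01, 0, 0, 0, 0], [0, -0.01, 0, 0, 0, 0]]]' --jaw 0

```text
clock: 29.5
position: [0.5855, 0.4566, 0.0976]
ee_rot: [0.001, 3.141, 0.002]
force: [0.5, 0.1, -0.4]
width: 0.002
gripper_force: 0.1
```

>>> arm_command --targets '[[[0, -0.003, -0.002, 0, 0, 0], [0, 0, -0.012, 0, 0, 0], [0, -0.004, -0.015, 0, 0, 0], [0, -0.004, 0, 0, 0, 0], [0, 0, 0, 0, 0, 0]]]'

```text
clock: 30.12
position: [0.5854, 0.4455, 0.1259]
ee_rot: [0.002, 3.141, 0.0]
force: [0.5, 0.4, -0.0]
width: 0.004
gripper_force: 0.0
```

```bash
python3 -c "
from h import *
F=loc((.4876,.457,0),.047,0)+(0,);
plan(*loc(F,.05,-.005),.086,0)
cap(F,zb=.008,cams=['scene'],ahead=.05)
snap('s6',(420,220,530,310),7)"
```

```text
t 30.12 pos [0.5854 0.4455 0.1259] turn [ 0.     0.    -0.001] shift mm [ 0.8  6.5 39.9] F [ 0.5  0.4 -0. ] w 0.004 gf 0.0
scene 283 b/z mm by b bin: [(-25, 35, 51), (-20, 49, 116), (-15, 71, 114), (-10, 68, 103), (-5, 65, 69), (0, 63, 116), (5, 60, 63), (10, 57, 61), (15, 55, 58), (20, 54, 59), (25, 56, 60), (30, 58, 61), (35, 60, 65), (40, 59, 62)]
```

View pics/s6.png

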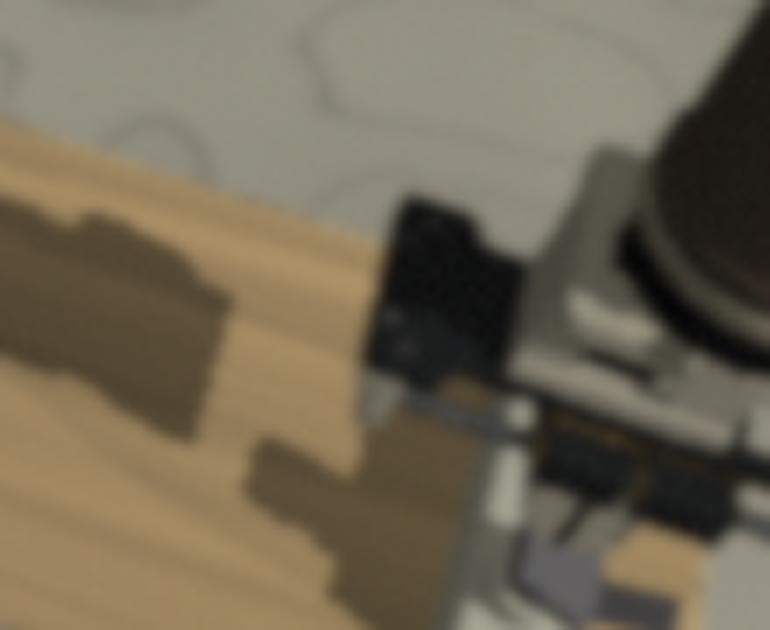

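The cap is now folded to about 20–30° at crop (560,580), with the fingers above it. I press it shut.

>>> arm_command --targets '[[[0, 0.003, 0.012, 0, 0, 0], [0, 0, 0.01, 0, 0, 0], [0, 0, 0.008, 0, 0, 0], [0, 0, 0.004, 0, 0, 0], [0, 0, 0.002, 0, 0, 0], [0, 0, 0.001, 0, 0, 0], [0, 0, 0, 0, 0, 0]]]'

```text
clock: 31.1
position: [0.5854, 0.449, 0.0889]
ee_rot: [0.001, 3.141, 0.0]
force: [-0.0, 0.2, 0.8]
width: 0.005
gripper_force: 0.0
```

>>> arm_command --targets '[[[0, 0, 0.001, 0, 0, 0], [0, 0, 0.001, 0, 0, 0], [0, 0, 0.001, 0, 0, 0], [0, 0, 0, 0, 0, 0]]]'

```text
clock: 31.6
position: [0.5854, 0.449, 0.0864]
ee_rot: [0.001, 3.141, 0.001]
force: [-1.0, -2.5, 5.5]
width: 0.006
gripper_force: 2.6
```

>>> arm_command --targets '[[[0, 0, 0.0005, 0, 0, 0], [0, 0, 0, 0, 0, 0], [0, 0, -0.03, 0, 0, 0], [0, 0, -0.05, 0, 0, 0], [0, -0.03, -0.03, 0, 0, 0], [0, -0.04, 0, 0, 0, 0], [0, -0.05, 0, 0, 0, 0], [0, -0.05, 0, 0, 0, 0], [0, -0.05, 0, 0, 0, 0], [0, -0.05, 0, 0, 0, 0]]]'

```text
clock: 32.85
position: [0.585, 0.1774, 0.1954]
ee_rot: [0.001, 3.141, 0.0]
force: [0.9, 0.0, 0.8]
width: 0.006
gripper_force: 0.0
```

```bash
python3 -c "
from h import *
F=loc((.4876,.457,0),.047,0)+(0,);
cap(F,zb=.008)
d=get('top')
for f in flasks(d,roi=(365,150,460,260)): print(f)
for f in flasks(d,roi=(100,150,246,260),zt=.044): print(f)
F2=(.5455,-.2865,7.5)
plan(*loc(F2,.05,.038),.19,7.5)"
```

```text
top 118 b/z mm by b bin: [(-25, 36, 64), (-20, 39, 62), (-15, 45, 65), (-10, 37, 64), (-5, 38, 67), (0, 47, 65), (5, 37, 64), (10, 44, 61), (15, 65, 67), (20, 67, 68), (25, 71, 71), (30, 68, 68)]
scene 59 b/z mm by b bin: [(-25, 57, 61), (-20, 57, 59), (-15, 56, 59), (-10, 57, 58), (-5, 57, 58), (0, 57, 61), (5, 56, 56), (10, 58, 61), (15, 65, 65), (20, 71, 73)]
(array([418., 197.]), 549.4, -396.7, -12.1, 157, 43, np.int32(584))
(array([384., 200.]), 545.1, -286.7, 6.1, 158, 44, np.int32(531))
(array([153., 197.]), 552.8, 445.1, 0.5, 156, 38, np.int32(609))
t 33.0 pos [0.5855 0.1752 0.1958] turn [-0.001  0.001 -0.137] shift mm [  49.9 -414.5    5.8] F [ 0.2  0.5 -0.3] w 0.004 gf 0.0
```

Flask 1 is done: cap top is flat at 57–59 mm on the board. Next is flask 2, and I rise first to clear the press head.

>>> arm_command --targets '[[[0, 0, -0.04, 0, 0, -0.07], [0.005, -0.03, -0.02, 0, 0, -0.067], [0.005, -0.04, 0, 0, 0, 0], [0.006, -0.045, 0, 0, 0, 0], [0.006, -0.05, 0, 0, 0, 0], [0.006, -0.05, 0, 0, 0, 0], [0.006, -0.05, 0, 0, 0, 0], [0.006, -0.05, 0, 0, 0, 0], [0.006, -0.05, 0, 0, 0, 0], [0.004, -0.05, 0, 0, 0, 0]]]'

```text
clock: 34.25
position: [0.5906, -0.2389, 0.2552]
ee_rot: [-0.217, 3.134, 0.001]
force: [0.5, -0.4, 0.2]
width: 0.008
gripper_force: 0.0
```

```bash
python3 -c "
from h import *
d=get('scene');W=world(d)
F2=(.545,-.2865,7)
cap(F2,cams=['scene'])
plan(*loc(F2,.05,.039),.07,7)"
```

```text
scene 136 b/z mm by b bin: [(-25, 34, 34), (-20, 63, 65), (-15, 63, 64), (-10, 62, 65), (-5, 60, 63), (0, 60, 63), (5, 58, 61), (10, 56, 60), (15, 32, 60), (20, 59, 63), (25, 63, 64), (30, 65, 68), (35, 68, 72), (40, 66, 68)]
t 34.35 pos [ 0.589  -0.2449  0.2554] turn [-0.004 -0.001  0.007] shift mm [ -1.3   3.1 185.4] F [-0.3  0.4  0.8] w 0.006 gf 0.0
```

>>> arm_command --targets '[[[-0.001, 0.001, 0.03, 0, 0, 0], [0, 0.001, 0.05, 0, 0, 0], [0, 0, 0.05, 0, 0, 0], [0, 0, 0.03, 0, 0, 0], [0, 0, 0.01, 0, 0, 0], [0, 0, 0.009, 0, 0, 0], [0, 0, 0, 0, 0, 0]]]'

```text
clock: 35.22
position: [0.5911, -0.2364, 0.0767]
ee_rot: [-0.215, 3.133, -0.0]
force: [-0.7, 0.7, 0.5]
width: 0.003
gripper_force: 0.4
```

```bash
python3 -c "
from h import *
F2=(.545,-.2865,7)
plan(*loc(F2,.05,.039),.05,7)"
```

```text
t 35.23 pos [ 0.5911 -0.2364  0.0767] turn [-0.     0.001  0.015] shift mm [ 1.9 -5.1 26.7] F [-0.7  0.7  0.5] w 0.003 gf 0.4
```

>>> arm_command --targets '[[[0.002, -0.003, 0.005, 0, 0, 0], [0, -0.001, 0.006, 0, 0, 0], [0, 0, 0.006, 0, 0, 0], [0, 0, 0.005, 0, 0, 0], [0, 0, 0.004, 0, 0, 0], [0, 0, 0.001, 0, 0, 0], [0, 0, 0, 0, 0, 0]]]'

```text
clock: 36.1
position: [0.5891, -0.241, 0.0492]
ee_rot: [0.214, -3.134, -0.0]
force: [-0.7, -0.1, 0.2]
width: 0.007
gripper_force: 0.0
```

>>> arm_command --targets '[[[0, 0, -0.02, 0, 0, 0], [0, 0, -0.04, 0, 0, 0], [0, 0, -0.04, 0, 0, 0], [0, 0, -0.02, 0, 0, 0], [0.03, -0.01, 0, 0, 0, 0], [0.035, -0.015, 0, 0, 0, 0], [0.035, -0.015, 0, 0, 0, 0], [0, 0, 0, 0, 0, 0]]]' --jaw 0.07

```text
clock: 37.1
position: [0.4927, -0.2969, 0.1712]
ee_rot: [-0.205, 3.134, -0.002]
force: [0.5, 0.6, -0.4]
width: 0.758
gripper_force: 0.0
```

```bash
python3 -c "
from h import *
F2=(.545,-.2865,7)
cap(F2)
plan(*loc(F2,-.05,-.003),.025,7)
d=get('top'); print(flasks(d,roi=(365,150,460,260)))"
```

```text
top 133 b/z mm by b bin: [(-25, 50, 53), (-20, 50, 55), (-15, 48, 56), (-10, 50, 57), (-5, 52, 53), (0, 87, 89), (5, 88, 99), (10, 67, 88), (15, 47, 56), (20, 41, 49), (25, 37, 42), (30, 37, 40)]
scene 139 b/z mm by b bin: [(-25, 48, 50), (-20, 48, 51), (-15, 47, 50), (-10, 46, 49), (-5, 38, 84), (0, 85, 87), (5, 68, 85), (10, 48, 76), (15, 42, 45), (20, 38, 40), (25, 34, 40), (30, 35, 35)]
t 37.2 pos [ 0.4958 -0.2944  0.1706] turn [-0.     0.002  0.013] shift mm [  0.3  -1.2 145.6] F [1.3 0.6 0.5] w 0.762 gf 0.0
[(array([385., 187.]), 564.1, -287.1, -1.1, 122, 51, np.int32(384))]
```

Cap 2 is at about 1.45–1.55 rad, as the neck shifted slightly to −y. One more press, further in.

>>> arm_command --targets '[[[-0.035, 0.01, 0, 0, 0, 0], [-0.035, 0.011, 0, 0, 0, 0], [-0.031, 0.012, 0, 0, 0, 0], [0, 0, 0.02, 0, 0, 0], [0, 0, 0.03, 0, 0, 0], [0, 0, 0.03, 0, 0, 0], [0, 0, 0.02, 0, 0, 0], [0, 0, 0, 0, 0, 0]]]' --jaw 0

```text
clock: 38.25
position: [0.5907, -0.2468, 0.068]
ee_rot: [0.215, -3.132, -0.002]
force: [-0.4, -0.7, -0.1]
width: 0.013
gripper_force: 0.0
```

```bash
python3 -c "
from h import *
F2=(.545,-.2865,7)
plan(*loc(F2,.05,.034),.05,7)"
```

```text
t 38.25 pos [ 0.5907 -0.2468  0.068 ] turn [ 0.001 -0.002  0.015] shift mm [ 0.2  0.2 18. ] F [-0.4 -0.7 -0.1] w 0.013 gf 0.0
```

>>> arm_command --targets '[[[0, -0.001, 0.005, 0, 0, 0], [0, 0, 0.005, 0, 0, 0], [0, 0, 0.005, 0, 0, 0], [0, 0, 0.004, 0, 0, 0], [0, 0, 0, 0, 0, 0]]]'

```text
clock: 38.88
position: [0.5913, -0.2481, 0.0501]
ee_rot: [0.214, -3.134, -0.001]
force: [-0.7, 1.4, 0.3]
width: 0.003
gripper_force: 0.8
```

>>> arm_command --targets '[[[0, 0, -0.02, 0, 0, 0], [0, 0, -0.04, 0, 0, 0], [0, 0, -0.04, 0, 0, 0], [0, 0, -0.02, 0, 0, 0], [0.035, -0.01, 0, 0, 0, 0], [0.045, -0.015, 0, 0, 0, 0], [0.05, -0.01, 0, 0, 0, 0], [0.05, 0, 0, 0, 0, 0], [0.05, 0, 0, 0, 0, 0], [0, 0, 0, 0, 0, 0]]]' --jaw 0.07

```text
clock: 40.12
position: [0.3642, -0.3159, 0.1716]
ee_rot: [-0.205, 3.134, 0.0]
force: [0.6, 0.1, 0.3]
width: 0.763
gripper_force: 0.0
```

```bash
python3 -c "
from h import *
F2=(.545,-.2865,7)
cap(F2)
d=get('top'); 
for vm in (110,125): print(flasks(d,roi=(365,150,400,260),vmin=vm))
cv2.imwrite('pics/t7.png',cv2.resize(d['pixels'][150:250,350:460,::-1],None,fx=6,fy=6,interpolation=cv2.INTER_CUBIC))
plan(*loc(F2,-.05,-.003),.025,7)"
```

```text
top 130 b/z mm by b bin: [(-25, 51, 59), (-20, 49, 54), (-15, 48, 54), (-10, 50, 56), (-5, 50, 53), (0, 86, 86), (5, 86, 94), (10, 75, 93), (15, 46, 57), (20, 41, 45), (25, 39, 40), (30, 38, 42)]
scene 137 b/z mm by b bin: [(-25, 48, 51), (-20, 48, 51), (-15, 48, 50), (-10, 49, 49), (-5, 36, 40), (0, 83, 86), (5, 67, 90), (10, 49, 76), (15, 41, 45), (20, 35, 41), (25, 33, 36)]
[(array([386., 197.]), 545.8, -291.3, 1.6, 157, 49, np.int32(641))]
[(array([386., 197.]), 545.4, -292.8, 3.2, 154, 41, np.int32(599))]
t 40.27 pos [ 0.3692 -0.3149  0.1712] turn [-0.001  0.002  0.014] shift mm [-128.     3.8  146.2] F [0.9 0.  0.2] w 0.764 gf 0.0
```

View pics/t7.png

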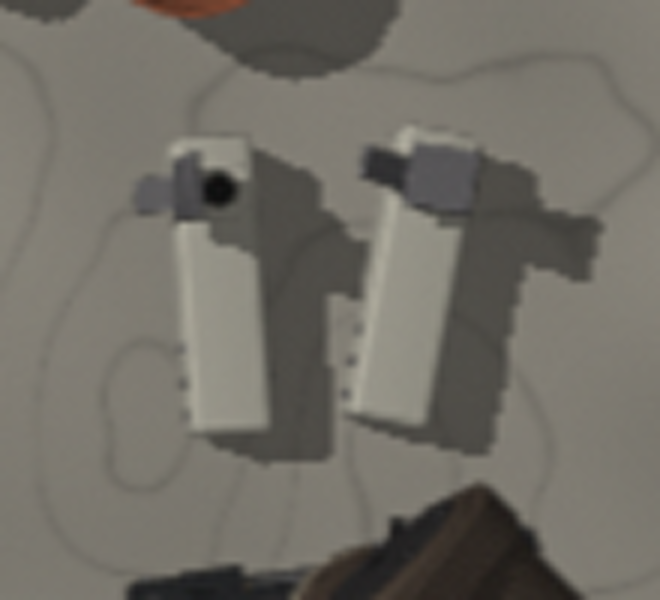

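Flask 2 is open: stopper visible at crop (218,188), lever down at (150,195), cap about 1.6 rad. The flask now points about 3° (tail (230,415)). I grasp it.

```bash
python3 -c "
from h import *
d=dict(np.load('pics/top0.npz'))
m=ray(d,386.3-.5,181.3-.5,.05); t=ray(d,350+230/6-.5,150+430/6-.5,.03); print(m,t)
print(np.degrees(np.arctan2(m[1]-t[1],m[0]-t[0])))
F=(.5455,-.2925,3.2); print(loc(F,.05,0))
plan(*loc((m[0],m[1],3.2),-.1,0),.026,3.2)"
```

```text
[ 0.59509479 -0.29135833  0.05      ] [ 0.46759875 -0.29847212  0.03      ]
3.193571787155773
(np.float64(0.595422038209099), np.float64(-0.28970892475034177))
t 40.27 pos [ 0.3692 -0.3149  0.1712] turn [-0.001  0.002  0.081] shift mm [-126.9   10.9  145.2] F [0.9 0.  0.2] w 0.764 gf 0.0
```

>>> arm_command --targets '[[[-0.03, 0.003, 0, 0, 0, 0.08], [-0.045, 0.004, 0, 0, 0, 0], [-0.05, 0.003, 0, 0, 0, 0], [0, 0, 0.03, 0, 0, 0], [0, 0, 0.04, 0, 0, 0], [0, 0, 0.035, 0, 0, 0], [0, 0, 0.025, 0, 0, 0], [0, 0, 0.014, 0, 0, 0], [0, 0, 0, 0, 0, 0]]]'

```text
clock: 41.4
position: [0.4922, -0.2948, 0.0256]
ee_rot: [0.089, -3.139, -0.001]
force: [-0.5, -0.7, 0.2]
width: 0.763
gripper_force: 0.0
```

>>> arm_command --targets '[[[0, 0, 0, 0, 0, 0], [0, 0, 0, 0, 0, 0], [0, 0, 0, 0, 0, 0], [0, 0, 0, 0, 0, 0], [0, 0, 0, 0, 0, 0], [0, 0, 0, 0, 0, 0]]]' --jaw 0 --newtons 40

```text
clock: 42.15
position: [0.4923, -0.2963, 0.0271]
ee_rot: [-0.087, 3.139, -0.002]
force: [-1.1, -1.4, 6.1]
width: 0.478
gripper_force: 39.7
```

```bash
python3 -c "
from h import *
P=(.594,.0545,-2.3)
plan(*loc((.595,-.291,3.2),-.10,0),.025,3.2)
plan(*loc(P,-.20,0),.032,-2.3)"
```

```text
t 42.15 pos [ 0.4923 -0.2963  0.0271] turn [-0.001  0.002 -0.   ] shift mm [-2.9 -0.5  2.1] F [-1.1 -1.4  6.1] w 0.478 gf 39.7
t 42.15 pos [ 0.4923 -0.2963  0.0271] turn [-0.001  0.002  0.096] shift mm [112.4 354.6  -4.9] F [-1.1 -1.4  6.1] w 0.478 gf 39.7
```

>>> arm_command --targets '[[[0, 0, -0.006, 0, 0, 0], [0.03, 0, 0, 0, 0, 0.048], [0.03, 0.02, 0, 0, 0, 0.048], [0.03, 0.035, 0, 0, 0, 0], [0.02, 0.04, 0, 0, 0, 0], [0, 0.04, 0, 0, 0, 0], [0, 0.04, 0, 0, 0, 0], [0, 0.04, 0, 0, 0, 0], [0, 0.04, 0, 0, 0, 0], [0, 0.04, 0, 0, 0, 0]]]'

```text
clock: 43.4
position: [0.3923, 0.0013, 0.0324]
ee_rot: [-0.062, -3.14, -0.001]
force: [1.5, 0.2, -3.6]
width: 0.478
gripper_force: 39.7
```

>>> arm_command --targets '[[[0, 0.03, 0, 0, 0, 0], [0, 0.02, 0, 0, 0, 0], [0, 0, 0, 0, 0, 0]]]'

```text
clock: 43.78
position: [0.3944, 0.0513, 0.0322]
ee_rot: [-0.057, -3.14, -0.001]
force: [0.6, -0.4, -3.3]
width: 0.473
gripper_force: 39.7
```

```bash
python3 -c "
from h import *
P=(.593,.0545,-2.3)
plan(*loc(P,-.13,0),.028,-2.3)
stopper((.42,.58,0,.12),.055)"
```

```text
t 43.77 pos [0.3944 0.0513 0.0322] turn [ 0.001 -0.001  0.004] shift mm [-68.4  11.2   4.2] F [ 0.6 -0.4 -3.3] w 0.473 gf 39.7
top [279. 213.] 20 [0.4962 0.0471 0.055 ]
```

>>> arm_command --targets '[[[0, 0.006, 0, 0, 0, 0], [0, 0.005, 0.002, 0, 0, 0], [-0.015, 0, 0.001, 0, 0, 0], [-0.02, 0, 0, 0, 0, 0], [-0.02, 0, 0, 0, 0, 0], [-0.02, 0, 0, 0, 0, 0], [-0.012, 0, 0, 0, 0, 0], [-0.008, 0, 0, 0, 0, 0], [0, 0, 0, 0, 0, 0], [0, 0, 0, 0, 0, 0]]]'

```text
clock: 45.12
position: [0.4893, 0.0567, 0.0291]
ee_rot: [-0.063, -3.14, -0.0]
force: [0.3, 0.4, -3.3]
width: 0.478
gripper_force: 39.7
```

```bash
python3 -c "
from h import *
P=(.592,.0545,-2.3)
plan(*loc(P,-.1015,0),.0272,-2.3)"
```

```text
t 45.12 pos [0.4893 0.0567 0.0291] turn [ 0.    -0.001  0.   ] shift mm [-1.2  1.9  1.9] F [ 0.3  0.4 -3.3] w 0.478 gf 39.7
```

>>> arm_command --targets '[[[-0.001, 0.002, 0, 0, 0, 0], [0, 0, 0.002, 0, 0, 0], [0, 0, 0, 0, 0, 0]]]'

```text
clock: 45.5
position: [0.4911, 0.059, 0.0272]
ee_rot: [0.062, 3.141, 0.0]
force: [0.0, 1.1, -2.3]
width: 0.48
gripper_force: 39.7
```

>>> arm_command --targets '[[[0, 0, 0, 0, 0, 0], [0, 0, 0, 0, 0, 0], [0, 0, 0, 0, 0, 0], [0, 0, -0.02, 0, 0, 0], [0, 0, -0.04, 0, 0, 0], [0, 0, -0.05, 0, 0, 0], [0, 0, -0.05, 0, 0, 0], [0, 0, -0.05, 0, 0, 0], [0, 0, 0, 0, 0, 0]]]' --jaw 0.066

```text
clock: 46.62
position: [0.4932, 0.0588, 0.2407]
ee_rot: [0.063, 3.135, 0.004]
force: [-0.4, 0.1, -1.1]
width: 0.722
gripper_force: 0.0
```

>>> arm_command --targets '[[[-0.02, 0, 0, 0, 0, 0], [-0.03, -0.001, 0, 0, 0, 0], [-0.03, -0.001, 0, 0, 0, 0], [-0.021, 0, 0, 0, 0, 0], [0, 0, 0.02, 0, 0, 0], [0, 0, 0.01, 0, 0, 0], [0, 0, 0, 0, 0, 0]]]' --jaw 0

```text
clock: 47.5
position: [0.591, 0.0526, 0.2061]
ee_rot: [-0.063, -3.139, 0.001]
force: [0.9, -0.3, -0.6]
width: 0.024
gripper_force: 0.0
```

```bash
python3 -c "
from h import *
P=(.594,.0545,-2.3)
plan(*loc(P,0,0),.1755,-2.3)"
```

```text
t 47.5 pos [0.591  0.0526 0.2061] turn [-0.    -0.002 -0.   ] shift mm [-2.9  2.  30.6] F [ 0.9 -0.3 -0.6] w 0.024 gf 0.0
```

>>> arm_command --targets '[[[-0.001, 0.001, 0.01, 0, 0, 0], [0, 0, 0.005, 0, 0, 0], [0, 0, 0.004, 0, 0, 0], [0, 0, 0.003, 0, 0, 0], [0, 0, 0, 0, 0, 0]]]'

```text
clock: 48.12
position: [0.5933, 0.0539, 0.1855]
ee_rot: [0.062, 3.14, 0.001]
force: [-0.4, 1.8, 4.1]
width: 0.003
gripper_force: 2.2
```

>>> arm_command --targets '[[[0, 0, 0.002, 0, 0, 0], [0, 0, 0.002, 0, 0, 0], [0, 0, 0.002, 0, 0, 0], [0, 0, 0.001, 0, 0, 0], [0, 0, 0, 0, 0, 0]]]'

```text
clock: 48.75
position: [0.5933, 0.0539, 0.1788]
ee_rot: [0.062, 3.14, 0.001]
force: [-0.9, 1.5, 7.6]
width: 0.004
gripper_force: 3.4
```

>>> arm_command --targets '[[[0, 0, 0.002, 0, 0, 0], [0, 0, 0.0015, 0, 0, 0], [0, 0, 0, 0, 0, 0]]]'

```text
clock: 49.12
position: [0.5933, 0.0539, 0.1754]
ee_rot: [0.062, 3.14, 0.001]
force: [-2.2, 1.7, 7.3]
width: 0.004
gripper_force: 3.9
```

>>> arm_command --targets '[[[0, 0, -0.01, 0, 0, 0], [0, 0, -0.02, 0, 0, 0], [0, 0, -0.03, 0, 0, 0], [0.03, 0, 0, 0, 0, 0], [0.03, 0, 0, 0, 0, 0], [0.03, 0, 0, 0, 0, 0], [0.01, 0.001, 0, 0, 0, 0], [0, 0, 0, 0, 0, 0]]]' --jaw 0.07

```text
clock: 50.12
position: [0.4932, 0.0589, 0.2351]
ee_rot: [0.062, 3.141, 0.001]
force: [0.6, -0.4, -0.5]
width: 0.756
gripper_force: 0.0
```

```bash
python3 -c "
from h import *
plan(.4911,.059,.0265,-2.3)"
```

```text
t 50.12 pos [0.4932 0.0589 0.2351] turn [0.001 0.    0.001] shift mm [  2.1   0.  208.6] F [ 0.6 -0.4 -0.5] w 0.756 gf 0.0
```

>>> arm_command --targets '[[[0.002, 0, 0.05, 0, 0, 0], [0, 0, 0.05, 0, 0, 0], [0, 0, 0.05, 0, 0, 0], [0, 0, 0.038, 0, 0, 0], [0, 0, 0.02, 0, 0, 0], [0, 0, 0, 0, 0, 0]]]'

```text
clock: 50.88
position: [0.4913, 0.0581, 0.0253]
ee_rot: [-0.063, -3.139, 0.002]
force: [0.8, 0.1, 0.6]
width: 0.762
gripper_force: 0.0
```

>>> arm_command --targets '[[[0, 0, 0, 0, 0, 0], [0, 0, 0, 0, 0, 0], [0, 0, 0, 0, 0, 0], [0, 0, 0, 0, 0, 0], [0, 0, 0, 0, 0, 0], [0, 0, 0, 0, 0, 0]]]' --jaw 0 --newtons 40

```text
clock: 51.62
position: [0.4917, 0.0589, 0.0274]
ee_rot: [0.062, 3.14, 0.001]
force: [-0.8, -0.2, 6.5]
width: 0.477
gripper_force: 39.8
```

>>> arm_command --targets '[[[0, 0, -0.002, 0, 0, 0], [0.02, 0, 0, 0, 0, 0], [0.025, 0, 0, 0, 0, 0], [0.025, 0, 0, 0, 0, 0], [0.025, 0, 0, 0, 0, 0], [0.025, 0, 0, 0, 0, 0], [0, 0, -0.02, 0, 0, 0], [0, 0, -0.025, 0, 0, 0], [0, 0, 0, 0, 0, 0]]]'

```text
clock: 52.75
position: [0.3718, 0.064, 0.0747]
ee_rot: [0.061, 3.139, 0.002]
force: [0.5, 0.8, -3.2]
width: 0.477
gripper_force: 39.8
```

```bash
python3 -c "
from h import *
plan(.482,.345,.066,0)
s=arm.observe()['position']; F=loc((s[0],s[1],-2.3),.052,0)+(-2.3,); cap(F,zb=s[2]-.0272)"
```

```text
t 52.75 pos [0.3718 0.064  0.0747] turn [ 0.001  0.002 -0.039] shift mm [-110.2  281.     8.7] F [ 0.5  0.8 -3.2] w 0.477 gf 39.8
top 162 b/z mm by b bin: [(-25, 28, 31), (-20, 35, 48), (-15, 49, 57), (-10, 46, 49), (-5, 43, 53), (0, 38, 50), (5, 41, 53), (10, 49, 52), (15, 56, 89), (20, 86, 89), (25, 47, 49), (30, 43, 48), (35, 40, 42), (40, 34, 39)]
scene 148 b/z mm by b bin: [(-25, 32, 33), (-20, 43, 49), (-15, 45, 49), (-10, 36, 48), (-5, 40, 48), (0, 43, 48), (5, 46, 49), (10, 80, 86), (15, 84, 86), (20, 60, 82), (25, 39, 44), (30, 38, 43), (35, 31, 36), (40, 31, 32)]
```

Stopper 2 is sunk (~37 mm). I carry it to the middle of the board.

>>> arm_command --targets '[[[0, 0.03, 0, 0, 0, -0.039], [0, 0.035, 0, 0, 0, 0], [0, 0.036, 0, 0, 0, 0], [-0.015, 0.036, 0, 0, 0, 0], [-0.025, 0.036, 0, 0, 0, 0], [-0.025, 0.036, 0, 0, 0, 0], [-0.025, 0.036, 0, 0, 0, 0], [-0.02, 0.035, 0, 0, 0, 0], [0, 0, 0, 0, 0, 0]]]'

```text
clock: 53.98
position: [0.483, 0.3463, 0.0718]
ee_rot: [0.004, -3.141, -0.001]
force: [-0.5, -0.7, -3.0]
width: 0.478
gripper_force: 39.8
```

```bash
python3 -c "
from h import *
plan(.482,.345,.036,0)"
```

```text
t 53.98 pos [0.483  0.3463 0.0718] turn [ 0.    -0.     0.002] shift mm [ 1.  -1.3 35.8] F [-0.5 -0.7 -3. ] w 0.478 gf 39.8
```

>>> arm_command --targets '[[[0, 0, 0.012, 0, 0, 0], [0, 0, 0.01, 0, 0, 0], [0, 0, 0.008, 0, 0, 0], [0, 0, 0.004, 0, 0, 0], [0, 0, 0.001, 0, 0, 0], [0, 0, 0, 0, 0, 0]]]'

```text
clock: 54.72
position: [0.4828, 0.3435, 0.039]
ee_rot: [0.001, 3.141, 0.001]
force: [0.4, 0.6, -3.7]
width: 0.479
gripper_force: 39.8
```

>>> arm_command --targets '[[[0, 0, 0, 0, 0, 0], [0, 0, 0, 0, 0, 0], [0, 0, 0, 0, 0, 0], [0, 0, -0.02, 0, 0, 0], [0, 0, -0.04, 0, 0, 0], [0, 0, -0.04, 0, 0, 0], [0, 0, -0.02, 0, 0, 0], [0, 0, 0, 0, 0, 0]]]' --jaw 0.066

```text
clock: 55.72
position: [0.4837, 0.3439, 0.1615]
ee_rot: [0.002, 3.138, 0.005]
force: [-0.9, -0.3, -0.0]
width: 0.717
gripper_force: 0.0
```

```bash
python3 -c "
from h import *
F=loc((.483,.346,0),.052,0)+(0,);
cap(F,zb=.008)
plan(*loc(F,.05,.06),.097,0)"
```

```text
top 159 b/z mm by b bin: [(-25, 34, 43), (-20, 46, 54), (-15, 49, 55), (-10, 45, 53), (-5, 41, 53), (0, 43, 55), (5, 50, 54), (10, 70, 94), (15, 83, 90), (30, 39, 43), (35, 37, 39)]
scene 190 b/z mm by b bin: [(-25, 36, 50), (-20, 47, 50), (-15, 46, 50), (-10, 37, 48), (-5, 38, 51), (0, 46, 52), (5, 48, 85), (10, 67, 88), (15, 85, 86), (20, 44, 45), (25, 39, 43), (30, 36, 38), (35, 32, 33)]
t 55.83 pos [0.4825 0.3434 0.1591] turn [ 0.001  0.    -0.001] shift mm [-102.5   62.6   62.1] F [-0.1 -0.5 -0.9] w 0.718 gf 0.0
```

>>> arm_command --targets '[[[-0.03, 0.018, 0, 0, 0, 0], [-0.036, 0.018, 0, 0, 0, 0], [-0.036, 0.018, 0, 0, 0, 0], [0, 0, 0.03, 0, 0, 0], [0, 0, 0.032, 0, 0, 0], [0, -0.01, 0, 0, 0, 0], [0, -0.012, 0, 0, 0, 0], [0, -0.01, 0, 0, 0, 0], [0, -0.01, 0, 0, 0, 0], [0, -0.012, 0, 0, 0, 0]]]' --jaw 0

```text
clock: 57.08
position: [0.5848, 0.3428, 0.0974]
ee_rot: [0.001, 3.141, 0.001]
force: [0.2, -0.1, 0.1]
width: -0.001
gripper_force: 0.1
```

>>> arm_command --targets '[[[0, -0.003, -0.002, 0, 0, 0], [0, 0, -0.012, 0, 0, 0], [0, -0.002, -0.015, 0, 0, 0], [0, -0.003, 0, 0, 0, 0], [0, 0, 0, 0, 0, 0]]]'

```text
clock: 57.7
position: [0.5847, 0.3351, 0.1259]
ee_rot: [0.002, 3.141, 0.0]
force: [-0.7, 0.7, -0.6]
width: 0.004
gripper_force: 0.0
```

```bash
python3 -c "
from h import *
F=loc((.483,.345,0),.052,0)+(0,);
plan(*loc(F,.05,-.008),.088,0)
cap(F,zb=.008,cams=['scene'])"
```

```text
t 57.7 pos [0.5847 0.3351 0.1259] turn [ 0.     0.    -0.001] shift mm [-0.3  1.9 37.9] F [-0.7  0.7 -0.6] w 0.004 gf 0.0
scene 267 b/z mm by b bin: [(-25, 35, 117), (-20, 50, 116), (-15, 70, 118), (-10, 69, 119), (-5, 65, 117), (0, 64, 119), (5, 60, 65), (10, 57, 62), (15, 54, 57), (20, 55, 59), (25, 57, 60), (30, 58, 62), (35, 60, 63), (40, 62, 64)]
```

Same picture as flask 1 (cap at ~25°), so I press it shut.

>>> arm_command --targets '[[[0, 0.002, 0.012, 0, 0, 0], [0, 0, 0.01, 0, 0, 0], [0, 0, 0.008, 0, 0, 0], [0, 0, 0.004, 0, 0, 0], [0, 0, 0.003, 0, 0, 0], [0, 0, 0.001, 0, 0, 0], [0, 0, 0, 0, 0, 0]]]'

```text
clock: 58.62
position: [0.5848, 0.3373, 0.0879]
ee_rot: [0.001, 3.141, 0.0]
force: [-0.3, 0.3, 0.3]
width: 0.006
gripper_force: 0.0
```

>>> arm_command --targets '[[[0, 0, 0.001, 0, 0, 0], [0, 0, 0.001, 0, 0, 0], [0, 0, 0, 0, 0, 0]]]'

```text
clock: 59.0
position: [0.5848, 0.3373, 0.0864]
ee_rot: [0.001, 3.141, 0.001]
force: [-1.4, -1.2, 5.3]
width: 0.008
gripper_force: 2.6
```

>>> arm_command --targets '[[[0, 0, 0.0005, 0, 0, 0], [0, 0, 0, 0, 0, 0], [0, 0, -0.04, 0, 0, 0], [0, 0, -0.05, 0, 0, 0], [0, -0.02, -0.05, 0, 0, 0], [0, -0.04, -0.03, 0, 0, 0], [0, -0.05, 0, 0, 0, 0], [0, -0.05, 0, 0, 0, 0], [0, -0.05, 0, 0, 0, 0], [0, -0.05, 0, 0, 0, 0]]]'

```text
clock: 60.25
position: [0.5842, 0.0758, 0.2554]
ee_rot: [0.001, 3.141, 0.001]
force: [0.9, 0.5, 0.1]
width: 0.003
gripper_force: 0.0
```

```bash
python3 -c "
from h import *
F=loc((.483,.345,0),.052,0)+(0,);
cap(F,zb=.008,cams=['scene'])
F=loc((.4876,.457,0),.047,0)+(0,); cap(F,zb=.008,cams=['scene'])
d=get('top')
for f in flasks(d,roi=(365,140,470,270)): print(f)
F3=(.5495,-.3965,-12.1)
plan(*loc(F3,.05,.0395),.19,-12)"
```

```text
scene 210 b/z mm by b bin: [(-25, 35, 60), (-20, 57, 61), (-15, 57, 59), (-10, 57, 59), (-5, 58, 59), (0, 57, 60), (5, 57, 61), (10, 54, 59), (15, 55, 60), (20, 61, 63), (25, 67, 72), (30, 71, 75), (35, 73, 74)]
scene 56 b/z mm by b bin: [(-25, 56, 60), (-20, 58, 59), (-15, 57, 61), (-10, 56, 57), (-5, 57, 60), (0, 58, 60), (5, 57, 60), (10, 62, 62), (15, 65, 65), (20, 71, 73)]
(array([418., 196.]), 552.6, -396.9, -12.1, 151, 43, np.int32(558))
t 60.4 pos [0.5844 0.0735 0.2559] turn [-0.     0.001  0.203] shift mm [-113.7 -427.6   65.9] F [ 0.4  0.3 -0.3] w -0.003 gf 0.0
```

>>> arm_command --targets '[[[0, -0.02, 0, 0, 0, 0.1], [0, -0.03, 0, 0, 0, 0.1], [-0.015, -0.045, 0, 0, 0, 0], [-0.015, -0.05, 0, 0, 0, 0], [-0.015, -0.05, 0, 0, 0, 0], [-0.015, -0.05, 0, 0, 0, 0], [-0.015, -0.05, 0, 0, 0, 0], [-0.015, -0.05, 0, 0, 0, 0], [-0.015, -0.05, 0, 0, 0, 0], [0, 0, 0, 0, 0, 0]]]'

```text
clock: 61.65
position: [0.6143, -0.336, 0.2548]
ee_rot: [-0.323, -3.124, 0.004]
force: [0.5, -0.3, -0.4]
width: 0.003
gripper_force: 0.0
```

```bash
python3 -c "
from h import *
F3=(.5495,-.3968,-12.1)
cap(F3)
plan(*loc(F3,.05,.0395),.07,-12)"
```

```text
top 0 b/z mm by b bin: []
scene 132 b/z mm by b bin: [(-20, 65, 67), (-15, 65, 69), (-10, 65, 68), (-5, 63, 68), (0, 61, 65), (5, 59, 63), (10, 56, 63), (15, 33, 60), (20, 59, 61), (25, 60, 64), (30, 63, 65), (35, 66, 69), (40, 70, 71)]
t 61.75 pos [ 0.616  -0.331   0.2546] turn [ 0.001 -0.     0.009] shift mm [  1.2 -38.8 184.6] F [1.  0.5 0.3] w 0.006 gf 0.0
```

>>> arm_command --targets '[[[0.001, -0.02, 0.02, 0, 0, 0.009], [0, -0.019, 0.05, 0, 0, 0], [0, 0, 0.05, 0, 0, 0], [0, 0, 0.035, 0, 0, 0], [0, 0, 0.012, 0, 0, 0], [0, 0, 0.01, 0, 0, 0], [0, 0, 0, 0, 0, 0], [0, 0, 0, 0, 0, 0]]]'

```text
clock: 62.75
position: [0.607, -0.3701, 0.0795]
ee_rot: [0.329, 3.123, -0.001]
force: [0.4, -0.9, 0.3]
width: 0.004
gripper_force: 0.0
```

```bash
python3 -c "
from h import *
F3=(.5495,-.3968,-12.1)
plan(*loc(F3,.05,.038),.05,-12)"
```

```text
t 62.75 pos [ 0.607  -0.3701  0.0795] turn [-0.001  0.002 -0.   ] shift mm [ 0.7 -0.1 29.5] F [ 0.4 -0.9  0.3] w 0.004 gf 0.0
```

>>> arm_command --targets '[[[0, 0, 0.007, 0, 0, 0], [0, 0, 0.006, 0, 0, 0], [0, 0, 0.006, 0, 0, 0], [0, 0, 0.005, 0, 0, 0], [0, 0, 0.004, 0, 0, 0], [0, 0, 0.002, 0, 0, 0], [0, 0, 0, 0, 0, 0]]]'

```text
clock: 63.62
position: [0.6081, -0.3676, 0.0492]
ee_rot: [0.326, 3.123, 0.004]
force: [0.2, 8.2, 11.3]
width: 0.007
gripper_force: 6.2
```

>>> arm_command --targets '[[[0, 0, -0.02, 0, 0, 0], [0, 0, -0.04, 0, 0, 0], [0, 0, -0.04, 0, 0, 0], [0, 0, -0.02, 0, 0, 0], [0.035, -0.01, 0, 0, 0, 0], [0.045, -0.015, 0, 0, 0, 0], [0.05, -0.01, 0, 0, 0, 0], [0.05, 0, 0, 0, 0, 0], [0.05, 0, 0, 0, 0, 0], [0, 0, 0, 0, 0, 0]]]' --jaw 0.07

```text
clock: 64.88
position: [0.37, -0.3552, 0.1681]
ee_rot: [-0.336, -3.122, -0.004]
force: [0.5, -0.1, 0.0]
width: 0.76
gripper_force: 0.0
```

```bash
python3 -c "
from h import *
F3=(.5495,-.3968,-12.1)
cap(F3)
d=get('top'); np.savez('pics/t8.npz',**d)
for vm in (110,125): print(flasks(d,roi=(390,150,460,260),vmin=vm))
cv2.imwrite('pics/t8.png',cv2.resize(d['pixels'][150:250,370:480,::-1],None,fx=6,fy=6,interpolation=cv2.INTER_CUBIC))
plan(*loc(F3,-.05,-.003),.025,-12)
stopper((.55,.65,-.46,-.35))"
```

```text
top 142 b/z mm by b bin: [(-25, 33, 35), (-20, 48, 50), (-15, 48, 56), (-10, 49, 57), (-5, 49, 52), (0, 51, 58), (10, 83, 87), (15, 87, 94), (20, 66, 87), (25, 45, 50), (30, 38, 45), (35, 39, 42), (40, 33, 35)]
scene 127 b/z mm by b bin: [(-20, 50, 50), (-10, 48, 53), (0, 33, 33), (5, 85, 86), (10, 85, 88), (15, 66, 87), (20, 50, 84), (25, 41, 43), (30, 37, 43), (35, 34, 38)]
[(array([418., 195.]), 551.7, -387.6, -13.5, 158, 63, np.int32(684))]
[(array([418., 196.]), 549.4, -396.2, -12.8, 157, 42, np.int32(608))]
t 65.03 pos [ 0.3751 -0.3561  0.1684] turn [-0.     0.001  0.   ] shift mm [-129.1   -6.5  143.4] F [0.1 0.  1. ] w 0.758 gf 0.0
top [423.4 179.9] 19 [ 0.5969 -0.4109  0.05  ]
```

View pics/t8.png

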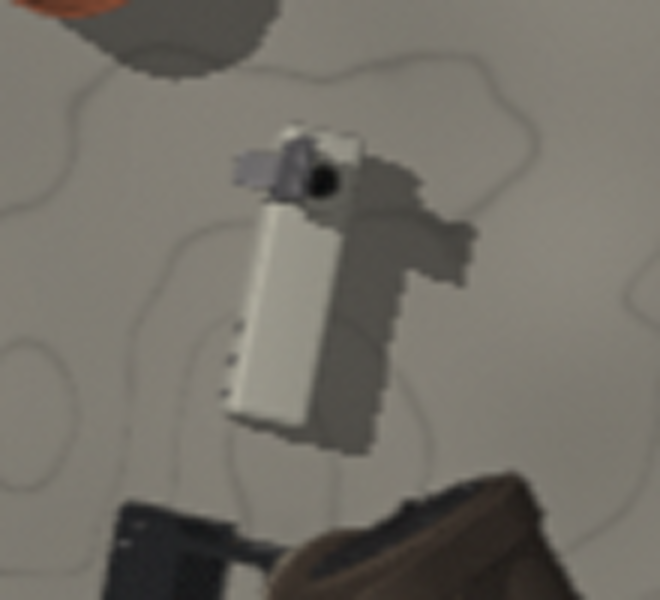

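Flask 3's cap is open like flask 2's: stopper visible at crop (322,182), lever down at (255,170). I grasp it.

```bash
python3 -c "
from h import *
plan(*loc((.597,-.411,-12.8),-.102,0),.026,-12.8)"
```

```text
t 65.12 pos [ 0.3753 -0.3561  0.1682] turn [-0.001  0.     0.015] shift mm [-126.3   -4.4  142.2] F [ 0.2 -0.6  0.3] w 0.767 gf 0.0
```

>>> arm_command --targets '[[[-0.03, -0.002, 0, 0, 0, 0.015], [-0.045, -0.002, 0, 0, 0, 0], [-0.048, 0, 0, 0, 0, 0], [0, 0, 0.03, 0, 0, 0], [0, 0, 0.04, 0, 0, 0], [0, 0, 0.035, 0, 0, 0], [0, 0, 0.025, 0, 0, 0], [0, 0, 0.011, 0, 0, 0], [0, 0, 0, 0, 0, 0]]]'

```text
clock: 66.25
position: [0.4935, -0.3867, 0.0267]
ee_rot: [-0.352, -3.121, -0.0]
force: [0.3, -0.1, 0.6]
width: 0.762
gripper_force: 0.0
```

>>> arm_command --targets '[[[0, 0, 0, 0, 0, 0], [0, 0, 0, 0, 0, 0], [0, 0, 0, 0, 0, 0], [0, 0, 0, 0, 0, 0], [0, 0, 0, 0, 0, 0], [0, 0, 0, 0, 0, 0]]]' --jaw 0 --newtons 40

```text
clock: 67.0
position: [0.4936, -0.3874, 0.028]
ee_rot: [0.353, 3.121, -0.001]
force: [-1.7, -0.1, 6.8]
width: 0.475
gripper_force: 39.9
```

```bash
python3 -c "
from h import *
P=(.592,.0545,-2.3)
plan(*loc(P,-.20,0),.033,-2.3)"
```

```text
t 67.0 pos [ 0.4936 -0.3874  0.028 ] turn [-0.001  0.001 -0.185] shift mm [119.4 445.5  -5. ] F [-1.7 -0.1  6.8] w 0.475 gf 39.9
```

>>> arm_command --targets '[[[0, 0, -0.006, 0, 0, 0], [0.02, 0, 0, 0, 0, -0.06], [0.03, 0.02, 0, 0, 0, -0.06], [0.035, 0.035, 0, 0, 0, -0.065], [0.035, 0.04, 0, 0, 0, 0], [0, 0.045, 0, 0, 0, 0], [0, 0.045, 0, 0, 0, 0], [0, 0.045, 0, 0, 0, 0], [0, 0.045, 0, 0, 0, 0], [0, 0.045, 0, 0, 0, 0]]]'

```text
clock: 68.25
position: [0.3918, -0.0513, 0.0333]
ee_rot: [-0.062, -3.141, -0.001]
force: [1.2, 0.6, -4.1]
width: 0.477
gripper_force: 39.9
```

>>> arm_command --targets '[[[0, 0.045, 0, 0, 0, 0], [0, 0.045, 0, 0, 0, 0], [0, 0.03, 0, 0, 0, 0], [0, 0.01, 0, 0, 0, 0], [0, 0, 0, 0, 0, 0]]]'

```text
clock: 68.88
position: [0.397, 0.077, 0.0332]
ee_rot: [-0.061, -3.141, 0.0]
force: [0.0, -1.5, -4.9]
width: 0.475
gripper_force: 39.9
```

```bash
python3 -c "
from h import *
P=(.592,.0545,-2.3)
plan(*loc(P,-.20,0),.031,-2.3)
stopper((.42,.58,-.02,.12),.055)"
```

```text
t 68.88 pos [0.397  0.077  0.0332] turn [-0.    -0.     0.002] shift mm [  4.3 -14.7   2.2] F [ 0.  -1.5 -4.9] w 0.475 gf 39.9
top [270.8 210.8] 18 [0.5032 0.0726 0.055 ]
scene [371. 232.] 11 [0.5042 0.0699 0.055 ]
```

>>> arm_command --targets '[[[0, -0.008, 0, 0, 0, 0], [0, -0.006, 0.001, 0, 0, 0], [-0.015, 0, 0.002, 0, 0, 0], [-0.02, 0, 0, 0, 0, 0], [-0.02, 0, 0, 0, 0, 0], [-0.02, 0, 0, 0, 0, 0], [-0.01, 0, 0, 0, 0, 0], [-0.005, 0, 0, 0, 0, 0], [0, 0, 0, 0, 0, 0], [0, 0, 0, 0, 0, 0]]]'

```text
clock: 70.22
position: [0.4858, 0.0594, 0.0302]
ee_rot: [-0.063, -3.14, -0.0]
force: [-1.2, 0.3, -4.0]
width: 0.477
gripper_force: 39.9
```

```bash
python3 -c "
from h import *
P=(.592,.0545,-2.3)
plan(*loc(P,-.106,0),.028,-2.3)"
```

```text
t 70.22 pos [0.4858 0.0594 0.0302] turn [ 0.    -0.001  0.   ] shift mm [-0.3 -0.6  2.2] F [-1.2  0.3 -4. ] w 0.477 gf 39.9
```

Aligned. I set it down, release and press.

>>> arm_command --targets '[[[0, 0, 0.002, 0, 0, 0], [0, 0, 0, 0, 0, 0]]]'

```text
clock: 70.47
position: [0.4862, 0.0594, 0.0282]
ee_rot: [-0.062, -3.141, -0.0]
force: [-1.4, 0.1, -2.7]
width: 0.476
gripper_force: 39.9
```

>>> arm_command --targets '[[[0, 0, 0, 0, 0, 0], [0, 0, 0, 0, 0, 0], [0, 0, 0, 0, 0, 0], [0, 0, -0.02, 0, 0, 0], [0, 0, -0.04, 0, 0, 0], [0, 0, -0.05, 0, 0, 0], [0, 0, -0.05, 0, 0, 0], [0, 0, -0.05, 0, 0, 0], [0, 0, 0, 0, 0, 0]]]' --jaw 0.066

```text
clock: 71.6
position: [0.4886, 0.0593, 0.2414]
ee_rot: [0.062, 3.135, 0.004]
force: [-0.1, -0.0, -0.5]
width: 0.718
gripper_force: 0.0
```

>>> arm_command --targets '[[[-0.02, 0, 0, 0, 0, 0], [-0.03, -0.001, 0, 0, 0, 0], [-0.03, 0, 0, 0, 0, 0], [-0.027, 0, 0, 0, 0, 0], [0, 0, 0.02, 0, 0, 0], [0, 0, 0.01, 0, 0, 0], [0, 0, 0, 0, 0, 0]]]' --jaw 0

```text
clock: 72.47
position: [0.5925, 0.0541, 0.2071]
ee_rot: [-0.063, -3.139, 0.0]
force: [-1.4, 0.6, 0.1]
width: 0.026
gripper_force: 0.0
```

```bash
python3 -c "
from h import *
P=(.594,.0545,-2.3)
plan(*loc(P,0,0),.1755,-2.3)"
```

```text
t 72.47 pos [0.5925 0.0541 0.2071] turn [-0.    -0.002  0.   ] shift mm [-1.5  0.5 31.6] F [-1.4  0.6  0.1] w 0.026 gf 0.0
```

>>> arm_command --targets '[[[0, 0, 0.01, 0, 0, 0], [0, 0, 0.005, 0, 0, 0], [0, 0, 0.004, 0, 0, 0], [0, 0, 0.003, 0, 0, 0], [0, 0, 0.002, 0, 0, 0], [0, 0, 0.002, 0, 0, 0], [0, 0, 0.002, 0, 0, 0], [0, 0, 0, 0, 0, 0]]]'

```text
clock: 73.47
position: [0.5935, 0.0542, 0.1806]
ee_rot: [0.062, 3.141, 0.001]
force: [-2.9, 1.1, 4.8]
width: 0.004
gripper_force: 2.9
```

>>> arm_command --targets '[[[0, 0, 0.002, 0, 0, 0], [0, 0, 0.001, 0, 0, 0], [0, 0, 0, 0, 0, 0]]]'

```text
clock: 73.85
position: [0.5934, 0.0542, 0.1777]
ee_rot: [0.062, 3.141, 0.001]
force: [-2.6, 1.4, 7.9]
width: 0.003
gripper_force: 3.6
```

>>> arm_command --targets '[[[0, 0, 0.0015, 0, 0, 0], [0, 0, 0.001, 0, 0, 0], [0, 0, 0, 0, 0, 0]]]'

```text
clock: 74.22
position: [0.5934, 0.0542, 0.1754]
ee_rot: [0.063, 3.141, 0.001]
force: [-4.4, 1.6, 8.7]
width: 0.005
gripper_force: 4.7
```

>>> arm_command --targets '[[[0, 0, -0.01, 0, 0, 0], [0, 0, -0.02, 0, 0, 0], [0, 0, -0.03, 0, 0, 0], [0.03, 0, 0, 0, 0, 0], [0.03, 0, 0, 0, 0, 0], [0.03, 0, 0, 0, 0, 0], [0.017, 0.001, 0, 0, 0, 0], [0, 0, 0, 0, 0, 0]]]' --jaw 0.07

```text
clock: 75.22
position: [0.4858, 0.0596, 0.2349]
ee_rot: [-0.062, -3.141, -0.002]
force: [0.5, 0.4, -0.4]
width: 0.757
gripper_force: 0.0
```

```bash
python3 -c "
from h import *
plan(.4862,.0594,.0265,-2.3)"
```

```text
t 75.22 pos [0.4858 0.0596 0.2349] turn [ 0.001 -0.     0.001] shift mm [-4.000e-01 -2.000e-01  2.084e+02] F [ 0.5  0.4 -0.4] w 0.757 gf 0.0
```

>>> arm_command --targets '[[[0, 0, 0.05, 0, 0, 0], [0, 0, 0.05, 0, 0, 0], [0, 0, 0.05, 0, 0, 0], [0, 0, 0.038, 0, 0, 0], [0, 0, 0.019, 0, 0, 0], [0, 0, 0, 0, 0, 0]]]'

```text
clock: 75.97
position: [0.4867, 0.0587, 0.0265]
ee_rot: [-0.064, -3.139, 0.002]
force: [0.9, 0.6, 0.7]
width: 0.759
gripper_force: 0.0
```

>>> arm_command --targets '[[[0, 0, 0, 0, 0, 0], [0, 0, 0, 0, 0, 0], [0, 0, 0, 0, 0, 0], [0, 0, 0, 0, 0, 0], [0, 0, 0, 0, 0, 0], [0, 0, 0, 0, 0, 0]]]' --jaw 0 --newtons 40

```text
clock: 76.72
position: [0.4871, 0.0596, 0.0284]
ee_rot: [0.062, 3.14, 0.001]
force: [-1.4, 0.6, 7.8]
width: 0.476
gripper_force: 40.0
```

>>> arm_command --targets '[[[0, 0, -0.002, 0, 0, 0], [0.02, 0, 0, 0, 0, 0], [0.025, 0, 0, 0, 0, 0], [0.025, 0, 0, 0, 0, 0], [0.025, 0, 0, 0, 0, 0], [0.025, 0, 0, 0, 0, 0], [0, 0, -0.02, 0, 0, 0], [0, 0, -0.025, 0, 0, 0], [0, 0, 0, 0, 0, 0]]]'

```text
clock: 77.85
position: [0.3672, 0.0646, 0.0756]
ee_rot: [0.061, 3.139, 0.002]
force: [0.6, 1.2, -3.8]
width: 0.478
gripper_force: 39.9
```

```bash
python3 -c "
from h import *
plan(.479,.240,.066,0)
s=arm.observe()['position']; F=loc((s[0],s[1],-2.3),.055,0)+(-2.3,); cap(F,zb=s[2]-.0275)
d=get('top'); print(flasks(d,roi=(100,150,246,260),zt=.044))"
```

```text
t 77.85 pos [0.3672 0.0646 0.0756] turn [ 0.001  0.002 -0.039] shift mm [-111.8  175.4    9.6] F [ 0.6  1.2 -3.8] w 0.478 gf 39.9
top 162 b/z mm by b bin: [(-20, 32, 37), (-15, 47, 54), (-10, 46, 51), (-5, 38, 53), (0, 38, 49), (5, 37, 55), (10, 48, 54), (15, 85, 93), (20, 84, 93), (25, 45, 50), (30, 43, 48), (35, 42, 47), (40, 36, 41), (45, 33, 37)]
scene 142 b/z mm by b bin: [(-25, 30, 31), (-20, 43, 48), (-15, 47, 50), (-10, 40, 49), (-5, 38, 48), (0, 38, 48), (5, 47, 50), (10, 46, 83), (15, 84, 87), (20, 64, 86), (25, 43, 46), (30, 39, 45), (35, 34, 38), (40, 30, 34)]
[(array([153., 197.]), 552.9, 446.2, -0.9, 155, 37, np.int32(587)), (array([185., 202.]), 534.5, 344.3, 0.2, 152, 38, np.int32(593))]
```

Stopper 3 is sunk. I place flask 3 on the board's near-press side.

>>> arm_command --targets '[[[0, 0.02, 0, 0, 0, -0.039], [0, 0.025, 0, 0, 0, 0], [0, 0.025, 0, 0, 0, 0], [-0.015, 0.025, 0, 0, 0, 0], [-0.025, 0.025, 0, 0, 0, 0], [-0.025, 0.025, 0, 0, 0, 0], [-0.025, 0.02, 0, 0, 0, 0], [-0.022, 0.01, 0, 0, 0, 0], [0, 0, 0, 0, 0, 0]]]'

```text
clock: 79.12
position: [0.4806, 0.2393, 0.0734]
ee_rot: [-0.001, -3.142, 0.001]
force: [-0.3, -0.5, -4.9]
width: 0.477
gripper_force: 39.9
```

>>> arm_command --targets '[[[0, 0, 0.012, 0, 0, 0], [0, 0, 0.01, 0, 0, 0], [0, 0, 0.008, 0, 0, 0], [0, 0, 0.003, 0, 0, 0], [0, 0, 0, 0, 0, 0]]]'

```text
clock: 79.75
position: [0.4795, 0.2389, 0.0416]
ee_rot: [-0.001, -3.141, 0.0]
force: [-0.9, 0.2, -3.3]
width: 0.479
gripper_force: 39.9
```

>>> arm_command --targets '[[[0, 0, 0.001, 0, 0, 0], [0, 0, 0, 0, 0, 0]]]'

```text
clock: 80.0
position: [0.4797, 0.2391, 0.0409]
ee_rot: [0.001, 3.141, 0.0]
force: [0.0, 0.0, -3.1]
width: 0.478
gripper_force: 39.9
```

>>> arm_command --targets '[[[0, 0, 0, 0, 0, 0], [0, 0, 0, 0, 0, 0], [0, 0, 0, 0, 0, 0], [0, 0, -0.02, 0, 0, 0], [0, 0, -0.04, 0, 0, 0], [0, 0, -0.04, 0, 0, 0], [0, 0, -0.02, 0, 0, 0], [0, 0, 0, 0, 0, 0]]]' --jaw 0.066

```text
clock: 81.0
position: [0.4804, 0.2394, 0.1621]
ee_rot: [0.001, 3.139, 0.003]
force: [0.1, -0.3, -0.3]
width: 0.722
gripper_force: 0.0
```

```bash
python3 -c "
from h import *
s=arm.observe()['position']
F=(s[0]+.055,s[1],0); print(F)
cap(F,zb=.008)
plan(*loc(F,.05,.052),.097,0)"
```

```text
(np.float64(0.5354454077972027), np.float64(0.23943161579615108), 0)
top 163 b/z mm by b bin: [(-25, 28, 32), (-20, 37, 54), (-15, 44, 55), (-10, 52, 57), (-5, 42, 50), (0, 41, 49), (5, 40, 54), (10, 50, 92), (15, 80, 99), (20, 87, 88), (30, 43, 44), (35, 38, 47), (40, 37, 41), (45, 31, 32)]
scene 184 b/z mm by b bin: [(-25, 32, 36), (-20, 47, 50), (-15, 48, 52), (-10, 40, 52), (-5, 37, 50), (0, 37, 49), (5, 47, 51), (10, 49, 87), (15, 84, 89), (20, 61, 82), (25, 43, 45), (30, 39, 43), (35, 36, 40), (40, 31, 32)]
t 81.1 pos [0.4793 0.2391 0.1603] turn [ 0.    -0.    -0.001] shift mm [-106.2   52.3   63.3] F [-0.1 -0.2 -0.6] w 0.72 gf 0.0
```

>>> arm_command --targets '[[[-0.034, 0.018, 0, 0, 0, 0], [-0.036, 0.018, 0, 0, 0, 0], [-0.036, 0.017, 0, 0, 0, 0], [0, 0, 0.03, 0, 0, 0], [0, 0, 0.033, 0, 0, 0], [0, -0.01, 0, 0, 0, 0], [0, -0.012, 0, 0, 0, 0], [0, -0.01, 0, 0, 0, 0], [0, -0.01, 0, 0, 0, 0], [0, -0.012, 0, 0, 0, 0]]]' --jaw 0

```text
clock: 82.35
position: [0.5858, 0.2374, 0.0983]
ee_rot: [0.001, 3.141, 0.001]
force: [0.1, 1.1, -0.7]
width: 0.003
gripper_force: 0.1
```

>>> arm_command --targets '[[[0, -0.003, -0.002, 0, 0, 0], [0, 0, -0.012, 0, 0, 0], [0, -0.002, -0.015, 0, 0, 0], [0, -0.002, 0, 0, 0, 0], [0, 0, 0, 0, 0, 0]]]'

```text
clock: 82.98
position: [0.5856, 0.231, 0.1269]
ee_rot: [0.001, 3.141, 0.0]
force: [0.2, -0.7, 0.2]
width: 0.003
gripper_force: 0.0
```

```bash
python3 -c "
from h import *
F=(.535,.239,0)
plan(*loc(F,.05,-.008),.088,0)
cap(F,zb=.008,cams=['scene'])"
```

```text
t 82.97 pos [0.5856 0.231  0.1269] turn [ 0.     0.    -0.001] shift mm [ 0.6  0.  38.9] F [ 0.2 -0.7  0.2] w 0.003 gf 0.0
scene 198 b/z mm by b bin: [(-25, 31, 33), (-20, 41, 67), (-15, 68, 111), (-10, 70, 118), (-5, 67, 108), (0, 64, 115), (5, 61, 67), (10, 60, 64), (15, 56, 61), (20, 54, 58), (25, 56, 58), (30, 59, 61), (35, 60, 64), (40, 61, 64), (45, 61, 63)]
```

>>> arm_command --targets '[[[0, 0, 0.013, 0, 0, 0], [0, 0, 0.01, 0, 0, 0], [0, 0, 0.008, 0, 0, 0], [0, 0, 0.004, 0, 0, 0], [0, 0, 0.003, 0, 0, 0], [0, 0, 0.001, 0, 0, 0], [0, 0, 0, 0, 0, 0]]]'

```text
clock: 83.9
position: [0.5857, 0.2309, 0.0879]
ee_rot: [0.001, 3.141, 0.0]
force: [-0.1, 0.6, -0.5]
width: 0.004
gripper_force: 0.0
```

>>> arm_command --targets '[[[0, 0, 0.001, 0, 0, 0], [0, 0, 0.001, 0, 0, 0], [0, 0, 0, 0, 0, 0]]]'

```text
clock: 84.28
position: [0.5858, 0.2309, 0.0863]
ee_rot: [0.001, 3.141, 0.001]
force: [-0.9, -0.3, 5.4]
width: 0.004
gripper_force: 2.9
```

Shut to the same height and force as the others. I nudge, retreat clear and check everything.

>>> arm_command --targets '[[[0, 0, 0.0005, 0, 0, 0], [0, 0, 0, 0, 0, 0], [0, 0, -0.04, 0, 0, 0], [0, 0, -0.05, 0, 0, 0], [0.02, 0, -0.05, 0, 0, 0], [0.04, 0, -0.03, 0, 0, 0], [0.05, -0.02, 0, 0, 0, 0], [0.05, -0.04, 0, 0, 0, 0], [0.05, -0.05, 0, 0, 0, 0], [0, -0.05, 0, 0, 0, 0]]]'

```text
clock: 85.52
position: [0.3794, 0.0782, 0.2542]
ee_rot: [0.009, -3.138, -0.005]
force: [1.1, -0.9, 1.8]
width: 0.0
gripper_force: 0.0
```

>>> arm_command --targets '[[[0, -0.05, 0, 0, 0, 0], [0, -0.05, 0, 0, 0, 0], [0, -0.05, 0, 0, 0, 0], [0, 0, 0, 0, 0, 0], [0, 0, 0, 0, 0, 0]]]'

```text
clock: 86.15
position: [0.3823, -0.0719, 0.2552]
ee_rot: [0.002, 3.142, 0.001]
force: [0.1, 0.0, -0.4]
width: 0.008
gripper_force: 0.0
```

```bash
python3 -c "
from h import *
d=get('top')
fs=flasks(d,roi=(100,150,246,260),zt=.044)
for f in fs: print(f); cap((f[1]/1000,f[2]/1000,0),zb=.008)
plan(0,0,0,0)
a=cv2.resize(d['pixels'][110:250,130:420,::-1],None,fx=2.7,fy=2.7,interpolation=cv2.INTER_CUBIC)
cv2.imwrite('pics/end.png',a)"
```

```text
(array([152., 198.]), 552.9, 446.3, -0.8, 155, 37, np.int32(532))
top 175 b/z mm by b bin: [(-25, 30, 37), (-20, 41, 63), (-15, 57, 62), (-10, 60, 69), (-5, 62, 66), (0, 61, 64), (5, 59, 66), (10, 58, 67), (15, 58, 61), (20, 60, 70), (25, 62, 70), (30, 70, 74), (35, 74, 82), (40, 68, 70)]
scene 247 b/z mm by b bin: [(-25, 34, 58), (-20, 56, 60), (-15, 57, 63), (-10, 57, 62), (-5, 57, 60), (0, 57, 61), (5, 57, 62), (10, 57, 62), (15, 55, 59), (20, 61, 64), (25, 66, 70), (30, 69, 74), (35, 72, 75)]
(array([217., 203.]), 535.2, 240.3, 0.0, 155, 38, np.int32(513))
top 161 b/z mm by b bin: [(-25, 28, 38), (-20, 37, 66), (-15, 58, 66), (-10, 60, 64), (-5, 59, 68), (0, 58, 62), (5, 61, 65), (10, 60, 62), (15, 59, 62), (20, 57, 66), (25, 64, 74), (30, 70, 76), (35, 72, 81), (40, 74, 77)]
scene 180 b/z mm by b bin: [(-25, 33, 57), (-20, 58, 60), (-15, 57, 62), (-10, 57, 62), (-5, 57, 59), (0, 57, 61), (5, 57, 61), (10, 57, 58), (15, 52, 60), (20, 61, 64), (25, 64, 69), (30, 70, 73), (35, 72, 75)]
(array([185., 202.]), 534.5, 344.3, 0.2, 152, 38, np.int32(591))
top 174 b/z mm by b bin: [(-25, 32, 39), (-20, 53, 63), (-15, 58, 65), (-10, 59, 63), (-5, 60, 70), (0, 56, 67), (5, 59, 64), (10, 60, 67), (15, 58, 62), (20, 61, 64), (25, 64, 73), (30, 70, 72), (35, 74, 83), (40, 71, 71)]
scene 207 b/z mm by b bin: [(-25, 35, 60), (-20, 57, 60), (-15, 58, 62), (-10, 58, 62), (-5, 57, 60), (0, 58, 61), (5, 57, 60), (10, 55, 59), (15, 55, 60), (20, 60, 65), (25, 66, 72), (30, 72, 73), (35, 71, 73)]
t 86.5 pos [ 0.3824 -0.0717  0.2552] turn [-0. -0.  0.] shift mm [382.4  71.7 255.2] F [-0.3 -0.5  0. ] w 0.001 gf 0.0
```

View pics/end.png

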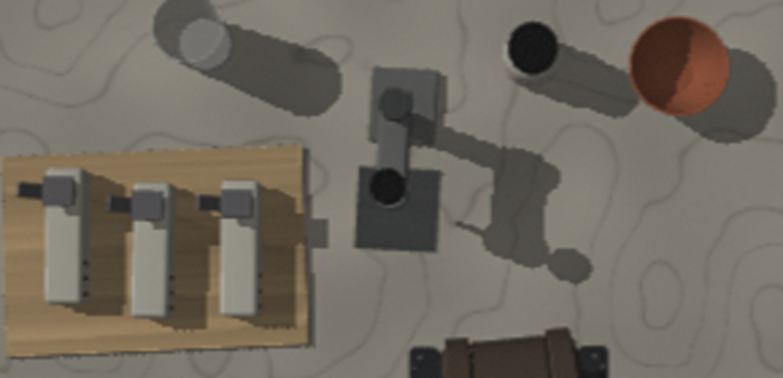

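All three flasks lie flat on the board at (65,235), (152,250) and (240,248). Their caps are flat and shut, the levers are up, and the jar, bowl and tub are where they were. I hand in.

```bash
python3 -c "
from cell import arm
print(arm.sign_off())"
```

```text
the job is handed in; nothing more can be done
None
```

The job is handed in at about 86 s. By my last camera checks, all three flasks have their stoppers driven about 12 mm in and their caps shut, and lie flat on the ware board, with the jar, bowl and tub untouched. The hand-in returned no verdict.

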